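# Load the UV curing unit, close and clamp its hood, and log the run with the scanner

## Robot

A 6-joint arm with a two-finger parallel gripper is mounted at the origin on the work surface. World frame = base frame: x ahead of the robot, y to its left, z up, the work surface at z = 0. Lengths are in mm, angles in rad, forces in N, time in s.
With the tool pointing down it reaches from about 325 to 850 mm from the base axis. Payload 4.4 kg.
Tool frame: the origin (TCP) lies on the centre line of the jaws, within the pads' length; the fingertips stand 25 mm ahead of it and the grasp point (between the pads) lies 6 mm ahead of it; z points along the fingers, y is the line along which they close (so a half turn about z gives the same grasp; the last joint's range is limited). The gripper opens to 94 mm and grips with 3 to 60 N. Pads are 16 mm wide; open, the fingers measure 119 mm over their backs; the gripper's body (75 mm by 177 mm) begins 78 mm behind the grasp point.
Start: joints at [1.042, 0.207, 1.542, -0, 1.393, -0.15], TCP at [212.648, 534.236, 230.447] pointing down, gripper open.
Joint ranges: [-2.73, 2.73], [-0.86, 2.22], [0.23, 2.46], [-1.11, 4.25], [0.08, 2.63], [-2.82, 2.82]. Speed limits (rad/s): [2.79, 2.79, 3.14, 3.14, 3.14, 3.14].

## Interface

Orientations are given as a 3x3 rotation matrix whose columns are the frame's x, y, z axes.
In Python, from station import monitor, eyes, workorder gives the robot as it stands.
- The arm moves only by the shell command python3 -m creep 'ROWS' [OPENING] [FORCE]. ROWS is JSON, a list of rows, each a list of 6 numbers: the shift along the world's x, y, z as a fraction of full scale, then the turn, a rotation vector about the world's x, y, z as a fraction of full scale. A call has 1 to 10 rows; each row is the pose to reach, as a shift and turn from the pose commanded when the call began, turning the shorter way round; what a row does not reach only later rows make up. Full scale, the value 1, is 250 mm for a shift and 180 degrees for a turn. A row lasts 1/12 s, in which the tool goes at most 41.7 mm and 7.16 degrees, less where a joint would pass 70% of its speed; a pose out of reach is approached as far as the arm can. A call with a number of a shift or a turn outside -1 to 1 is refused whole. A call with a gripper value outside its range is refused whole. OPENING is the closure, from 0 (fully open) to 1 (shut), set as the call begins (- or left out, the last holds). The fingers move at their own pace and stop on an object; FORCE is the grip in N (left out, the last holds). Time passes only in rows, so rows that repeat a pose let the fingers close. It gives the time, the measured TCP pose, the force, the opening and the grip force at its end, in the units of the state.
- monitor.read_state(): the state, without advancing time (a new reading comes with each control period).
- eyes.camera(name): name is "scene" or "side" or "wrist"; returns the picture (420x560x3 uint8, red, green, blue); there is no depth.
- eyes.camera_params(name): a dict with "camera_matrix" (3x3 intrinsics, pixels), "R" (3x3) and "t" (3): a world point X has camera coordinates R X + t. Camera axes: x right, y down, z forward; pixel columns grow to the right and rows downward; lengths in mm; the calibration is good to about 2 mm. A picture is of the moment at which its call begins: read the wrist's pose just before it. camera_params takes no time and is no camera call; for the wrist camera it gives the pose at the moment of the call.
- workorder.finish_job(): hands the job in; it is judged then, once.
The state is a dict: "t": time; "joints": joint angles; "dq": joint speeds; "joint_efforts": joint torques, N m; "ee_pos": TCP position; "eef_rot": TCP orientation; "wrist_force": force on the tool from outside, world axes, zero at the start; "ft_torque": the same for the moment, N m; "opening": opening from 0.0 (shut) to 1.0 (fully open); "grasp_force": force on a finger pad.
Only numpy, scipy, OpenCV 4.12 (cv2) and the standard library are available. Lean on these libraries where they do the work, as an engineer would, in place of code of your own. Each camera call takes 0.05 s, during which the arm holds its last target. There are 200 camera calls.

## Task

Cure the rinsed prints: stand every model that is on the grey mat upright on the mirror floor of the UV curing unit, none touching another, then lower the amber hood gently all the way onto its stop and throw the red clamp handle fully upright so that the clamp holds the hood's lug. With everything shut, log the run: take the barcode scanner, hold it steady with its nose window pointing squarely at the middle of the label on top of the hood, about 10 cm above it, for a good second, and put the scanner back nose down in its holder. Leave the wash bottle, the jar and the yellow ring where they are.

Things in the scene. Friction and masses are not known exactly. Their poses are not given: they have to be found in the camera images.
- unit: White UV curing unit, fixed. Origin on the bench under the chamber's middle; its front is -x, z up. Block x -110 to 135, y -120 to 120 mm; its flat top is the bare mirror floor, z = 55 mm, x -101 to 101, y -111 to 111 mm. Low front apron x -175 to -110, top z = 30 mm. Hood hinge line along y at x = 110, z = 58 mm; clamp pivot line along y at x = -158, z = 90, on a bracket at y = -55 mm.
- hood (a joint): Hood angle, rad: 0 = shut on its stop, grows as the front edge swings up, at most 1.9; starts at 1.55 to 1.85. Amber box open below, 450 g, walls 4 mm; open, it stands 320 mm above the bench; shut, it spans x -105 to 105, y -115 to 115, z 56 to 126 mm of the unit (66 mm free over the mirror). Stays open above 1.3 rad; falls shut if let go below about 1.2, so lead it all the way down.
- hood_tab (a point): Grip point of the black tab on the hood's front wall: 45 mm long (18 mm of it beyond this point), 20 mm wide along the hinge line, 14 mm thick. Points up when open, to the front when shut. Pinch it from above, fingers closing along the unit's y; it turns between them. Shut, it is at x = -132, y = 45, z = 85 mm of the unit (242 mm before the hinge line, 27 mm above it).
- hood_label (a point): Middle of the white barcode label (64 x 32 mm, long side along the unit's y) on the outside of the hood's top; its z axis is the outward normal. With the hood shut it lies at x = 0, y = 0, z = 127 mm in the unit's frame, facing straight up.
- clamp (a joint): Angle of the vertical-handle toggle clamp on the apron, rad: 0 = clamped (red handle upright, arm level with its rubber tip on the steel lug of the shut hood), grows as the handle tips back away from the hood, at most 1.5; starts at 1.25 to 1.5. Stays where it is left; about 3 N at the grip moves it.
- clamp_grip (a point): Grip point on the axis of the clamp's red handle sleeve (18 mm diameter, from 53 to 115 mm from the pivot line; this point at 85 mm). At joint angle a it is at x = -158 - 85 sin a, y = -55, z = 90 + 85 cos a mm of the unit. Pinch it from above, fingers closing along the unit's y; it turns between them.
- mat: Flat grey mat, 190 (x) x 260 (y) x 3 mm, fixed to the bench; origin at the middle of its underside. The models stand on it, their feet 3 mm above the bench.
- castle: Blue printed castle, 70 g: square block 44 x 44 x 26 mm (sides along its x and y) with four slim corner turrets of 11 mm up to 50 mm flush with its sides, tips 56 mm high. Origin at the middle of its underside, z up. Grasp across two facing sides 24 to 30 mm up.
- lattice: Green printed lattice ball, 42 mm diameter (centre 34 mm up, 55 mm high) on a round foot of 46 mm diameter and 10 mm height, 60 g. Origin at the middle of the foot's underside, z up. Grasp the ball at 34 mm.
- pillar: White printed pillar like a chess piece, 56 mm high, 60 g: foot 46 mm in diameter (to 12 mm), waist 22 to 24 mm in diameter from 18 to 42 mm, head 32 mm. Origin at the middle of its underside, z up. Grasp the waist at about 30 mm.
- heart: Red printed heart, 56 mm high, 70 g, on a white round foot of 44 mm diameter and 10 mm height; the heart is 42 mm in diameter between 22 and 36 mm up. Origin at the middle of its underside, z up. Grasp at about 29 mm.
- spool: Orange printed spool, 50 mm high, 60 g: lower flange 46 mm in diameter (to 12 mm), core 30 mm in diameter (12 to 42 mm), upper flange 40 mm. Origin at the middle of its underside, z up. Grasp the core at about 28 mm. (Of the five models three to five are present.)
- scanner: Grey pistol-shaped barcode scanner, 160 g. Origin: middle of the window in its nose; it reads along its own -z. Barrel 38 (x) x 36 (y) mm, z 0 to 64 mm; the handle runs level from it along -x to x = -119 mm, 30 mm wide (y), z 37 to 63 mm. Grasp the handle across its 30 mm (fingers closing along its y) at x = -45, z = 50 mm. Rests nose down in the holder.
- holder: Black desk holder for the scanner, fixed; plate x -132 to 42, y -32 to 32 mm, 8 mm thick. Origin on the bench below the middle of the nose well, which is 50 (x) x 48 (y) mm inside with 12 mm walls. A post at x = -105 mm (22 mm long) carries the handle at z = 45 mm between cheeks 46 mm apart, up to z = 57 mm. The scanner's axes lie along the holder's.
- holder_seat (a point): Middle of the floor of the nose well, 8 mm above the bench: the scanner's origin lies here when it is put away.
- wash_bottle: Bystander: white wash bottle with a red cap, 64 mm in diameter, 150 mm high; origin at the middle of its underside.
- jar: Bystander: glass jar with a blue lid, 60 mm in diameter, 70 mm high; origin at the middle of its underside.
- ring_print: Bystander: yellow printed ring, 56 mm in diameter, 14 mm high; origin at the middle of its underside.

How it is judged (in metres and radians):
On the way, in this order (a step that is already met when the one before it is completed fails the run):
1. every model present stands upright inside the curing unit on the mirror floor, let go of and at rest, none pressing against another (x of castle in the frame of unit between -0.085 and 0.085 m and y of castle in the frame of unit between -0.095 and 0.095 m and z of castle in the frame of unit between 0.048 and 0.066 m and angle between each of castle, lattice, pillar, heart, spool's own z axis and vertical below 0.2 rad and x of lattice in the frame of unit between -0.085 and 0.085 m and y of lattice in the frame of unit between -0.095 and 0.095 m and z of lattice in the frame of unit between 0.048 and 0.066 m and x of pillar in the frame of unit between -0.085 and 0.085 m and y of pillar in the frame of unit between -0.095 and 0.095 m and z of pillar in the frame of unit between 0.048 and 0.066 m and x of heart in the frame of unit between -0.085 and 0.085 m and y of heart in the frame of unit between -0.095 and 0.095 m and z of heart in the frame of unit between 0.048 and 0.066 m and x of spool in the frame of unit between -0.085 and 0.085 m and y of spool in the frame of unit between -0.095 and 0.095 m and z of spool in the frame of unit between 0.048 and 0.066 m and linear speed of each of castle, lattice, pillar, heart, spool below 0.03 m/s and contact force between the fingers and castle below 0.1 N and contact force between the fingers and lattice below 0.1 N and contact force between the fingers and pillar below 0.1 N and contact force between the fingers and heart below 0.1 N and contact force between the fingers and spool below 0.1 N and contact force between castle and lattice below 0.02 N and contact force between each of castle, lattice and pillar below 0.02 N and contact force between each of castle, lattice, pillar and heart below 0.02 N and contact force between each of castle, lattice, pillar, heart and spool below 0.02 N), for 0.3 s.
2. the hood is fully down on its stop with the models upright inside (value of joint hood below 0.03 rad and x of castle in the frame of unit between -0.085 and 0.085 m and y of castle in the frame of unit between -0.095 and 0.095 m and z of castle in the frame of unit between 0.048 and 0.066 m and angle between each of castle, lattice, pillar, heart, spool's own z axis and vertical below 0.2 rad and x of lattice in the frame of unit between -0.085 and 0.085 m and y of lattice in the frame of unit between -0.095 and 0.095 m and z of lattice in the frame of unit between 0.048 and 0.066 m and x of pillar in the frame of unit between -0.085 and 0.085 m and y of pillar in the frame of unit between -0.095 and 0.095 m and z of pillar in the frame of unit between 0.048 and 0.066 m and x of heart in the frame of unit between -0.085 and 0.085 m and y of heart in the frame of unit between -0.095 and 0.095 m and z of heart in the frame of unit between 0.048 and 0.066 m and x of spool in the frame of unit between -0.085 and 0.085 m and y of spool in the frame of unit between -0.095 and 0.095 m and z of spool in the frame of unit between 0.048 and 0.066 m), for 0.2 s.
3. the clamp handle is thrown fully upright with the hood still shut (value of joint hood below 0.03 rad and value of joint clamp below 0.1 rad), for 0.2 s.
4. the scanner is held steady 45 to 160 mm above the label on the clamped hood, pointing squarely (within about 17 degrees) at its middle (within 15 mm), for a second (all of step 3 and x of hood_label in the frame of scanner between -0.015 and 0.015 m and y of hood_label in the frame of scanner between -0.015 and 0.015 m and z of hood_label in the frame of scanner between -0.16 and -0.045 m and angle between the z axis of scanner and the z axis of hood_label, either way round below 0.3 rad and linear speed of scanner below 0.03 m/s and angular speed of scanner below 0.2 rad/s), for 1 s.
At the end, for the whole second after the job is handed in: All models upright (0.2 rad) on the mirror floor inside the hood; hood shut (under 0.03 rad); clamp closed (under 0.1 rad); scanner at rest nose down in its holder: within 12 mm of the well's middle, at most 6 mm above its floor, tilt under 0.12 rad, handle within 0.25 rad of the holder's axis (all of step 3 and x of castle in the frame of unit between -0.085 and 0.085 m and y of castle in the frame of unit between -0.095 and 0.095 m and z of castle in the frame of unit between 0.048 and 0.066 m and angle between each of castle, lattice, pillar, heart, spool's own z axis and vertical below 0.2 rad and x of lattice in the frame of unit between -0.085 and 0.085 m and y of lattice in the frame of unit between -0.095 and 0.095 m and z of lattice in the frame of unit between 0.048 and 0.066 m and x of pillar in the frame of unit between -0.085 and 0.085 m and y of pillar in the frame of unit between -0.095 and 0.095 m and z of pillar in the frame of unit between 0.048 and 0.066 m and x of heart in the frame of unit between -0.085 and 0.085 m and y of heart in the frame of unit between -0.095 and 0.095 m and z of heart in the frame of unit between 0.048 and 0.066 m and x of spool in the frame of unit between -0.085 and 0.085 m and y of spool in the frame of unit between -0.095 and 0.095 m and z of spool in the frame of unit between 0.048 and 0.066 m and horizontal distance between scanner and holder_seat below 0.012 m and z of scanner in the frame of holder_seat below 0.006 m and angle between scanner's own z axis and vertical below 0.12 rad and angle between the x axis of scanner and the x axis of holder, either way round below 0.25 rad and linear speed of scanner below 0.02 m/s); the robot touches nothing.
It fails at once if the hood comes down hard: between 0.3 and 0.04 rad from its stop it closes faster than 1 rad/s (value of joint hood between 0.04 and 0.3 rad and velocity of joint hood below -1 rad/s).
It fails at once if the wash bottle, the jar or the yellow ring is moved more than 3 cm (distance of any of wash_bottle, jar, ring_print from where it was at the start of the episode above 0.03 m).
Of castle, lattice, pillar, heart, spool only 3 to 5 are there at a start; the rules pass over those that are not, and their reading is None.
At some moment in a run one of castle, lattice, pillar, heart, spool may be knocked a few centimetres aside while the robot is not near it.
It also fails if it takes over 210 s, if anything falls off the work surface, if the arm or the gripper's body presses on something with over 40 N, if the wrist force passes 120 N, or if a joint passes its speed limit or range.

## Working session

There is one attempt and no reset: what is moved stays moved. The work goes in short steps, Python scripts to look and compute and a shell command to move; the robot and the scene stay as the last step left them, time stands still between calls to the robot, and variables do not carry over. Pictures are saved under pics/ and viewed, at most 14 in all, crops included, and the job is handed in when it is done.

```bash
ls; mkdir -p pics
cat > h.py <<'E'
import numpy as np, cv2, json
from station import monitor, eyes, workorder
def shot(n,f=None):
    p=eyes.camera_params(n); im=eyes.camera(n)
    if f: cv2.imwrite('pics/'+f,im[:,:,::-1])
    return im,p
def ray(p,u,v):
    K=np.array(p['camera_matrix']);R=np.array(p['R']);t=np.array(p['t'])
    d=R.T@np.linalg.inv(K)@np.array([u,v,1.]); return -R.T@t,d
def onz(p,u,v,z):
    c,d=ray(p,u,v); return c+d*(z-c[2])/d[2]
def proj(p,X):
    q=np.array(p['R'])@np.array(X,float)+np.array(p['t']); q=np.array(p['camera_matrix'])@q; return q[:2]/q[2]
E
python3 - <<'E'
from h import *
for n in('scene','side','wrist'):
    im,p=shot(n,n+'0.png'); c,d=ray(p,280,210); print(n,c.round(),np.round(d/np.linalg.norm(d),2),np.array(p['camera_matrix'])[0,0])
s=monitor.read_state(); print(s)
E
```

```text
pics
scene [1230.  423.  628.] [-0.69 -0.48 -0.54] 409.99197445983435
side [ 119. -839.  987.] [ 0.39  0.64 -0.66] 512.9366631496516
wrist [148. 559. 383.] [ 0.23 -0.11 -0.97] 289.46123412860004
{'t': 0.15, 'joints': array([ 1.04149217e+00,  2.07237960e-01,  1.54258583e+00,  1.31519464e-05,
        1.39350002e+00, -1.50509654e-01]), 'dq': array([ 0.00063046, -0.00137797, -0.00475837,  0.00323996, -0.00056047,
        0.00170952]), 'joint_efforts': array([ 3.23604572e-04, -3.71313357e+01, -2.81813550e+01,  6.99069444e-02,
        3.27990996e-02, -1.01303376e-04]), 'ee_pos': array([212.35854774, 533.74071206, 229.56868447]), 'eef_rot': array([[-9.29110121e-01,  3.69802109e-01, -8.85293929e-04],
       [ 3.69803069e-01,  9.29108969e-01, -1.48772917e-03],
       [ 2.72369146e-04, -1.70964864e-03, -9.99998501e-01]]), 'wrist_force': array([0.08612355, 1.11745094, 0.30970223]), 'ft_torque': array([ 0.02133194, -0.03734412,  0.01059871]), 'grasp_force': 0.0, 'opening': 1.0033614396625554}
```

View pics/scene0.png

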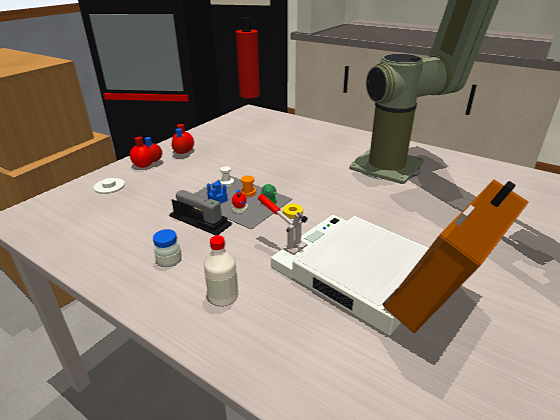

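View pics/side0.png

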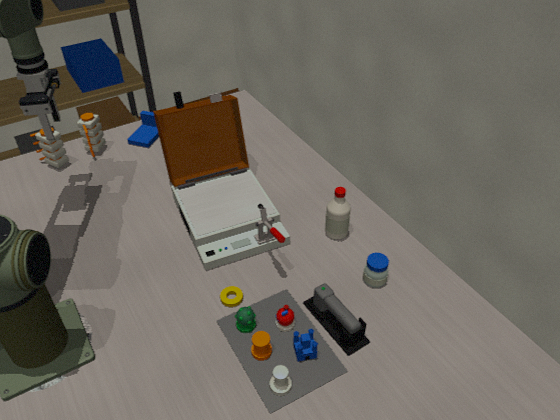

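View pics/wrist0.png

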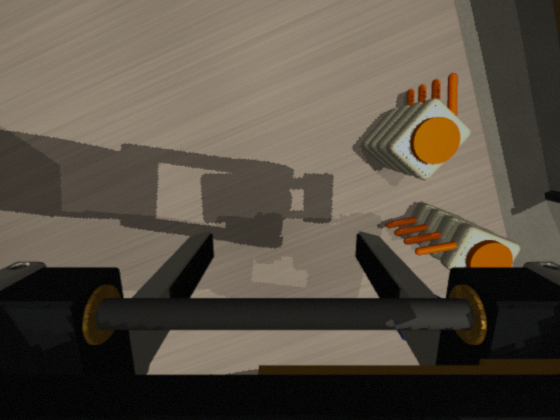

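The scene view shows all five models on the mat: castle (217,190), pillar (226,175), spool (248,185), heart (239,202) and lattice (268,192). In the side view the mat spans about (217..346, 290..408). There the unit's floor lies around (225,205), the clamp handle at (277,235), the tab at (178,99) and the scanner at (338,315).

Run:
```python
from h import *
im=cv2.imread('pics/side0.png')
cv2.imwrite('pics/c1.png',cv2.resize(im[170:415,165:405],None,fx=2.4,fy=2.4,interpolation=cv2.INTER_CUBIC))
p=eyes.camera_params('side');q=eyes.camera_params('scene')
sc=cv2.imread('pics/scene0.png')
def blobs(im,lo,hi,box):
    h=cv2.cvtColor(im,cv2.COLOR_BGR2HSV);m=cv2.inRange(h,lo,hi)
    k=np.zeros_like(m);k[box[1]:box[3],box[0]:box[2]]=m[box[1]:box[3],box[0]:box[2]]
    n,l,s,c=cv2.connectedComponentsWithStats(k)
    return [(s[i].tolist(),c[i].round(1).tolist()) for i in range(1,n) if s[i][4]>25]
C={'blue':((105,120,60),(125,255,255)),'green':((55,80,30),(90,255,255)),'red':((0,180,90),(4,255,255)),'red2':((174,180,90),(180,255,255)),'orange':((8,180,120),(16,255,255)),'yellow':((22,150,120),(32,255,255))}
for k,(a,b) in C.items():
    print(k,'SIDE',blobs(im,a,b,(150,180,405,415)),'SCENE',blobs(sc,a,b,(140,150,330,260)))
```

```text
blue SIDE [([367, 253, 22, 20, 338], [377.2, 262.0]), ([294, 329, 24, 33, 554], [304.9, 345.2])] SCENE [([207, 180, 21, 23, 312], [217.0, 192.0]), ([153, 229, 23, 19, 351], [164.4, 238.0])]
green SIDE [([235, 306, 21, 27, 439], [245.3, 319.6])] SCENE [([261, 184, 16, 20, 182], [269.3, 192.2])]
red SIDE [([335, 187, 10, 7, 61], [339.7, 190.0]), ([270, 228, 15, 15, 93], [277.1, 234.7]), ([277, 305, 17, 20, 172], [285.1, 315.3])] SCENE [([140, 150, 22, 18, 281], [148.3, 156.7]), ([175, 150, 11, 3, 27], [179.7, 150.8]), ([232, 193, 14, 15, 154], [238.4, 200.0]), ([258, 194, 22, 20, 164], [268.2, 203.2]), ([210, 235, 14, 15, 176], [216.8, 242.2])]
red2 SIDE [] SCENE []
orange SIDE [([253, 350, 17, 8, 34], [260.6, 354.6])] SCENE [([241, 177, 15, 20, 182], [247.9, 188.3])]
yellow SIDE [([220, 286, 23, 18, 261], [231.0, 294.7])] SCENE [([283, 204, 20, 14, 189], [291.8, 209.8])]
```

View pics/c1.png

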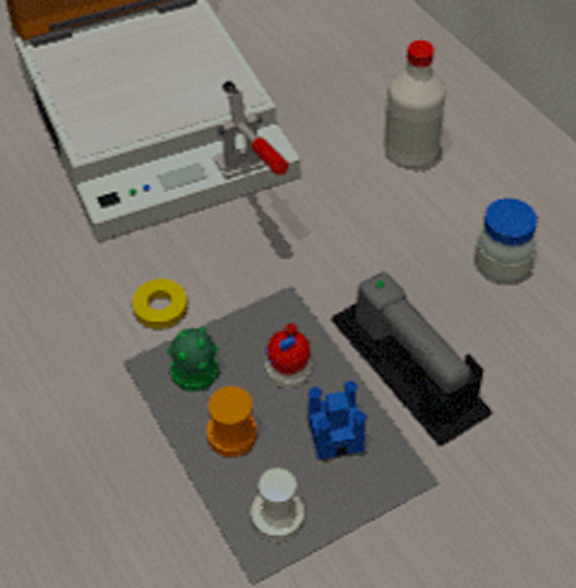

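The crop shows the block's front top edge from (68,160) to (275,103), the apron's front corners near (93,222) and (298,165), and the mat corners at (125,365), (292,288), (437,485) and (255,582). The scanner's nose is at the upper left of its holder, with the handle running to the lower right.

Run:
```python
from h import *
p=eyes.camera_params('side');q=eyes.camera_params('scene')
f=lambda c:(c[0]/2.4+165,c[1]/2.4+170)
def P(n,c,z,crop=True):
    u=f(c) if crop else c; X=onz(p,*u,z); print(n,X.round(0)[:2],'scene px',proj(q,X).round(0)); return X
for c in((125,365),(292,288),(437,485),(255,582)):P('mat',c,3)
a=P('blkFL',(70,163),55);b=P('blkFR',(275,104),55)
c=P('aprFL',(93,224),30);d=P('aprFR',(299,167),30)
print(np.linalg.norm(a-b),np.linalg.norm(c-d))
P('pillar',(277,485),59);P('castle',(304.9,345.2),28,0);P('spool',(231,405),53);P('lattice',(245.3,319.6),32,0);P('heart',(285.1,315.3),37,0)
P('ring',(231,294.7),8,0)
P('holder',(333,320),8);P('holder',(440,442),8);P('holder',(490,410),8);P('nosetop',(381,287),72)
P('jar',(377.2,262),70,0);P('bottle',(339.7,190),150,0)
# triangulate
def tri(u,v):
    (c1,d1),(c2,d2)=ray(p,*u),ray(q,*v); A=np.c_[d1,-d2]; s=np.linalg.lstsq(A,c2-c1,rcond=None)[0]
    return ((c1+d1*s[0]+c2+d2*s[1])/2).round(0)
print('handle',tri((277.1,234.7),(268.2,203.2)),'tab',tri((178,99),(503,192)))
print('castle',tri((304.9,345.2),(217,192)),'lat',tri((245.3,319.6),(269.3,192.2)),'heart',tri((285.1,315.3),(238.4,200)))
```

```text
mat [ 365. -148.] scene px [290. 198.]
mat [ 552. -152.] scene px [250. 228.]
mat [ 544. -409.] scene px [184. 199.]
mat [ 360. -402.] scene px [226. 175.]
blkFL [417.  83.] scene px [355. 216.]
blkFR [654.  48.] scene px [292. 261.]
aprFL [408.  11.] scene px [332. 214.]
aprFR [637. -30.] scene px [268. 254.]
239.53183624679252 232.73431793072524
pillar [ 405. -364.] scene px [225. 168.]
castle [ 494. -320.] scene px [217. 193.]
spool [ 414. -272.] scene px [247. 179.]
lattice [ 415. -196.] scene px [267. 192.]
heart [ 496. -236.] scene px [238. 199.]
ring [428. -97.] scene px [293. 212.]
holder [ 563. -211.] scene px [230. 222.]
holder [ 570. -378.] scene px [184. 204.]
holder [ 630. -375.] scene px [169. 214.]
nosetop [ 595. -243.] scene px [211. 203.]
jar [ 755. -239.] scene px [164. 234.]
bottle [778. -46.] scene px [217. 240.]
handle [572. -74. 118.] tab [532. 386. 279.]
castle [ 493. -321.   30.] lat [ 413. -193.   32.] heart [ 497. -235.   35.]
```

Checks hold: the mat measures 187 x 256 mm and lies along the world axes, and the unit's front edge measures 240 mm with the unit's x close to world +y. I'll move the wrist camera above the mat.

```bash
R='' ; python3 -m creep '[[0.34,-1,0.2,0,0,-0.13],[0.34,-1,0.2,0,0,-0.13],[0.34,-1,0.2,0,0,-0.13],[0.34,-1,0.2,0,0,-0.13],[0.34,-1,0.2,0,0,-0.13],[0.34,-1,0.2,0,0,-0.13],[0.34,-1,0.2,0,0,-0.13]]' 0 20
python3 -m creep '[[0.34,-1,0.1,0,0,-0.13],[0.34,-1,0.1,0,0,-0.13],[0.34,-1,0.1,0,0,-0.13],[0.34,-1,0.1,0,0,-0.13],[0.34,-1,0.1,0,0,-0.13],[0.34,-1,0.1,0,0,-0.13],[0.34,-1,0.1,0,0,-0.13]]'
python3 -m creep '[[0.34,-1,0.1,0,0,-0.12],[0.34,-1,0.1,0,0,-0.12],[0.34,-1,0.1,0,0,-0.12],[0.34,-1,0.1,0,0,-0.12],[0.34,-1,0.1,0,0,-0.12],[0.34,-1,0.1,0,0,-0.12],[0.34,-1,0.1,0,0,-0.12],[0.34,-1,0.1,0,0,-0.12],[0.34,-1,0.1,0,0,-0.12]]'
python3 - <<'E'
from h import *
im,p=shot('wrist','w1.png'); print(ray(p,280,210))
E
```

```text
t: 0.73
ee_pos: [298.5, 281.0, 281.2]
eef_rot: [[-0.704, 0.71, 0.002], [0.71, 0.704, -0.001], [-0.002, 0.0, -1.0]]
wrist_force: [1.3, 0.3, -0.2]
opening: 1.0
grasp_force: 0.0
t: 1.32
ee_pos: [383.7, 29.9, 306.0]
eef_rot: [[-0.362, 0.932, 0.002], [0.932, 0.362, -0.002], [-0.003, 0.001, -1.0]]
wrist_force: [1.1, 0.1, -0.0]
opening: 0.999
grasp_force: 0.0
t: 2.07
ee_pos: [467.3, -216.1, 329.7]
eef_rot: [[0.003, 1.0, -0.001], [1.0, -0.003, 0.002], [0.002, -0.001, -1.0]]
wrist_force: [-0.7, 0.6, -0.8]
opening: 1.0
grasp_force: 0.0
(array([ 468.54421436, -146.66706491,  483.22216203]), array([-0.01714555, -0.25194325, -0.96774285]))
```

View pics/w1.png

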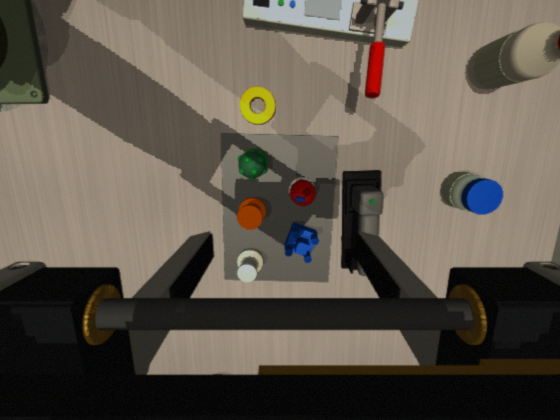

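The wrist view confirms the side layout: lattice (252,163), heart (302,192), spool (250,213), castle (302,241) and pillar (249,265), with the apron edge and the red handle at the top. I'll measure these from this picture.

```bash
cat >> h.py <<'E'
C={'castle':((105,120,60),(125,255,255)),'lattice':((55,80,30),(90,255,255)),'heart':((0,180,90),(4,255,255)),'spool':((5,180,80),(16,255,255))}
H={'castle':31,'lattice':35,'heart':37,'spool':30}
def blob(im,n,box):
    h=cv2.cvtColor(im,cv2.COLOR_RGB2HSV);m=cv2.inRange(h,*C[n])
    k=np.zeros_like(m);a,b,c,d=box;k[b:d,a:c]=m[b:d,a:c]
    N,l,s,c=cv2.connectedComponentsWithStats(k)
    if N<2: return None
    i=1+np.argmax(s[1:,4]); return s[i],c[i],(l==i)
E
python3 - <<'E'
from h import *
im=cv2.imread('pics/w1.png')[:,:,::-1].copy(); p=eyes.camera_params('wrist')
for n in C:
    s,c,m=blob(im,n,(215,125,345,285)); print(n,s,c.round(1),onz(p,*c,H[n]).round(1))
for u in((222,134),(337,136),(330,282),(223,280)): print('mat',onz(p,*u,3).round(0))
print('pillar head',onz(p,247,273,59).round(0))
for u in((245,22),(410,43)): print('apr',onz(p,*u,0).round(0),onz(p,*u,30).round(0))
for u in((373,97),(377,43)): print('handle',onz(p,*u,110).round(0))
print('holder',[onz(p,*u,8).round(0) for u in((343,171),(381,171),(344,268))])
cv2.imwrite('pics/c2.png',cv2.resize(im[120:290,215:395],None,fx=3.3,fy=3.3,interpolation=cv2.INTER_CUBIC)[:,:,::-1])
E
```

```text
castle [285 229  34  34 634] [301.3 243.5] [ 495.6 -321.1   31. ]
lattice [238 149  30  32 707] [252.7 163.2] [ 419. -188.   35.]
heart [291 186  23  19 127] [302.2 194.4] [ 495.7 -236.6   37. ]
spool [237 198  29  32 692] [250.8 213.4] [ 413.  -269.3   30. ]
mat [ 367. -144.    3.]
mat [ 553. -148.    3.]
mat [ 551. -407.    3.]
mat [ 355. -403.    3.]
pillar head [ 407. -360.   59.]
apr [410.  17.   0.] [413.   7.  30.]
apr [657. -12.  -0.] [646. -20.  30.]
handle [ 576. -101.  110.]
handle [576. -42. 110.]
holder [array([ 564., -204.,    8.]), array([ 626., -204.,    8.]), array([ 574., -377.,    8.])]
```

View pics/c2.png

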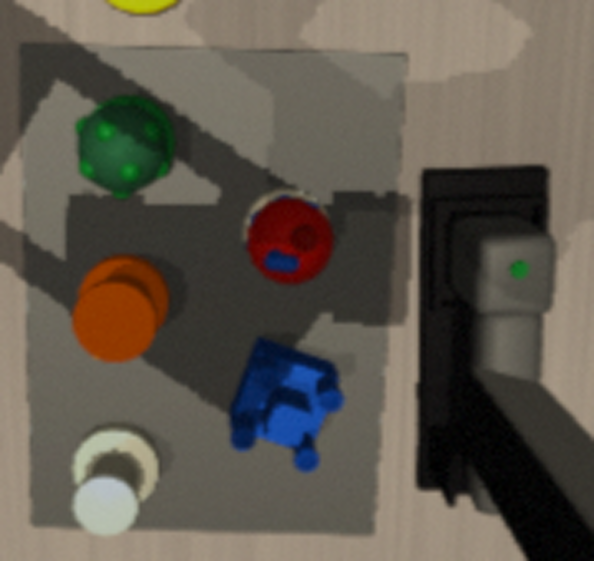

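All five positions agree between the side and wrist views within about 5 mm, and the castle's yaw is about -20°. Picking the lattice first, at (416,-192).

```bash
python3 -m creep '[[-0.204,0.096,-0.88,0,0,0],[-0.204,0.096,-0.88,0,0,0],[-0.204,0.096,-0.88,0,0,0],[-0.204,0.096,-0.88,0,0,0],[-0.204,0.096,-0.88,0,0,0],[-0.204,0.096,-0.88,0,0,0],[-0.204,0.096,-0.88,0,0,0]]' 0.1 15 | sed -n 1,2p
python3 -m creep '[[0,0,-0.13,0,0,0],[0,0,-0.27,0,0,0],[0,0,-0.27,0,0,0],[0,0,-0.27,0,0,0]]' | sed -n 1,4p
python3 -m creep '[[0,0,0,0,0,0],[0,0,0,0,0,0],[0,0,0,0,0,0],[0,0,0,0,0,0],[0,0,0,0,0,0],[0,0,0,0,0,0]]' 1 15
python3 -m creep '[[0,0,0.1,0,0,0],[0,0,0.3,0,0,0],[0,0,0.5,0,0,0],[0,0,0.67,0,0,0],[0,0,0.84,0,0,0],[0,0,0.84,0,0,0]]'
```

```text
t: 2.7
ee_pos: [411.4, -186.6, 105.4]
t: 3.03
ee_pos: [416.4, -190.7, 43.2]
eef_rot: [[0.001, 1.0, -0.002], [1.0, -0.001, 0.001], [0.001, -0.002, -1.0]]
wrist_force: [1.0, -0.1, 1.1]
t: 3.53
ee_pos: [417.0, -192.1, 43.6]
eef_rot: [[0.002, 1.0, 0.001], [1.0, -0.002, -0.001], [-0.001, 0.001, -1.0]]
wrist_force: [0.8, -1.0, -0.0]
opening: 0.512
grasp_force: 0.0
t: 4.03
ee_pos: [418.7, -193.2, 259.3]
eef_rot: [[0.002, 1.0, 0.008], [1.0, -0.002, -0.006], [-0.006, 0.008, -1.0]]
wrist_force: [0.1, 0.0, -0.6]
opening: 0.438
grasp_force: 15.0
```

```bash
python3 -m creep '[[0.4,1,0.3,0,0,0],[0.4,1,0.3,0,0,0],[0.4,1,0.3,0,0,0],[0.4,1,0.3,0,0,0],[0.4,1,0.3,0,0,0],[0.4,1,0.3,0,0,0],[0.4,1,0.3,0,0,0],[0.4,1,0.3,0,0,0],[0.4,1,0.3,0,0,0]]'
python3 - <<'E'
from h import *
im,p=shot('wrist','w2.png'); np.save('w2.npy',p,allow_pickle=True); print(ray(p,280,210))
sd,_=shot('side','s2.png')
a=im[0:420,60:500]; b=cv2.resize(sd[60:270,150:310],None,fx=2,fy=2)
cv2.imwrite('pics/c3.png',np.hstack([a,b])[:,:,::-1])
E
```

```text
t: 4.78
ee_pos: [516.7, 59.4, 328.0]
eef_rot: [[-0.001, 1.0, -0.0], [1.0, 0.001, -0.001], [-0.001, -0.0, -1.0]]
wrist_force: [0.5, -0.3, -0.9]
opening: 0.436
grasp_force: 15.0
(array([517.41514492, 129.15966684, 481.41408135]), array([-0.01461483, -0.25400124, -0.96724628]))
```

View pics/c3.png

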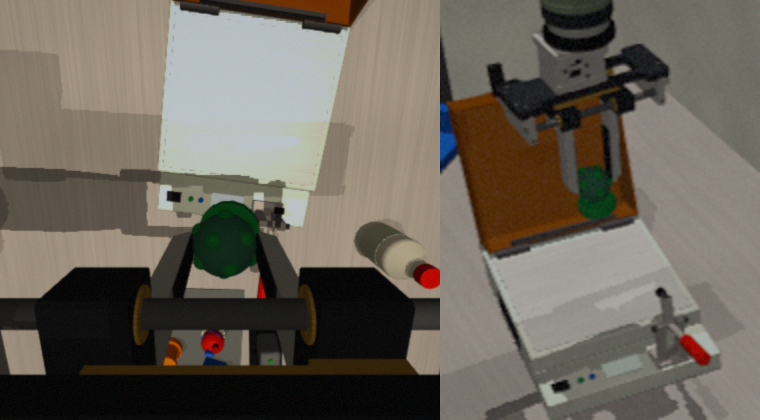

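The wrist view shows the floor's corners near full-image (221,186), (372,191), (405,28) and (233,10). The lattice hangs upright in the fingers, slightly low. I'll fit the floor's edges.

Run:
```python
from h import *
p=np.load('w2.npy',allow_pickle=True).item()
im=cv2.imread('pics/w2.png')
def edge(pts,z,axis):
    # search brightness step near typed line; pts: two px endpoints
    g=cv2.GaussianBlur(cv2.cvtColor(im,cv2.COLOR_BGR2GRAY),(3,3),0).astype(float); a,b=map(np.array,pts); n=np.array([-(b-a)[1],(b-a)[0]])/np.linalg.norm(b-a); out=[]
    for s in np.linspace(.1,.9,25):
        c=a+(b-a)*s; k=np.arange(-6,6.1,.5); v=[g[int(round((c+n*i)[1])),int(round((c+n*i)[0]))] for i in k]
        d=np.abs(np.gradient(v)); out.append(onz(p,*(c+n*k[d.argmax()]),z)[:2])
    out=np.array(out,np.float32); vx,vy,x,y=cv2.fitLine(out,cv2.DIST_HUBER,0,.01,.01).ravel(); r=(out-[x,y])@[-vy,vx]
    return np.array([vx,vy]),np.array([x,y]),np.median(abs(r)),np.degrees(np.arctan2(vy,vx))
L=edge(((222,180),(234,20)),55,0);R=edge(((372,188),(407,40)),55,0);F=edge(((224,187),(368,192)),55,0)
for e in(L,R,F):print(e)
sd=cv2.imread('pics/s2.png')[:,:,::-1].copy();q=eyes.camera_params('side')
s,c,m=blob(sd,'lattice',(150,60,310,200)); ys,xs=np.nonzero(m); print(s,c)
w=[len(xs[ys==y]) for y in range(s[1],s[1]+s[3])]; print(w)
# height of centroid rays at the TCP's vertical plane
e=monitor.read_state()['ee_pos']
for v in (s[1],c[1],s[1]+s[3]-1):
    o,d=ray(q,c[0],v); k=((e-o)[:2]@d[:2])/(d[:2]@d[:2]); print((o+d*k).round(1))
```

```text
(array([0.1332493 , 0.99108255], dtype=float32), array([432.59418, 186.8866 ], dtype=float32), np.float32(0.30031934), np.float32(82.3426))
(array([0.13298689, 0.9911178 ], dtype=float32), array([666.7167 , 155.65756], dtype=float32), np.float32(0.4164511), np.float32(82.357765))
(array([ 0.9976686 , -0.06824451], dtype=float32), array([538.3489 ,  42.32917], dtype=float32), np.float32(2.564237), np.float32(-3.9131637))
[219 143  19  27 396] [227.27777778 156.26262626]
[3, 11, 12, 14, 15, 15, 16, 16, 17, 16, 15, 15, 15, 16, 17, 17, 17, 19, 19, 19, 18, 17, 16, 14, 13, 9, 5]
[520.6  55.5 327.5]
[518.3  56.6 290.9]
[515.9  57.6 254.2]
```

The left and right edges give the unit's yaw as 82.35°, with spacing 236 mm against 240 mm. The lattice sits about 19 mm low in the grip. I'll refine the unit's position along its x from the side view and bring the lattice over its spot at about (495,229).

```bash
python3 -m creep '[[-0.087,0.678,0,0,0,0],[-0.087,0.678,0,0,0,0],[-0.087,0.678,0,0,0,0],[-0.087,0.678,0,0,0,0],[-0.087,0.678,0,0,0,0],[-0.087,0.678,-0.16,0,0,0],[-0.087,0.678,-0.32,0,0,0],[-0.087,0.678,-0.48,0,0,0],[-0.087,0.678,-0.64,0,0,0],[-0.087,0.678,-0.64,0,0,0]]' | sed -n '1,4p'
python3 - <<'E'
from h import *
p=eyes.camera_params('side'); im=cv2.imread('pics/side0.png')
g=cv2.GaussianBlur(cv2.cvtColor(im,cv2.COLOR_BGR2GRAY),(3,3),0).astype(float)
u=np.array([.1333,.9911])
def edge(a,b,z,off,S):
    a,b=np.array(a)/2.4+[165,170],np.array(b)/2.4+[165,170]; n=np.array([-(b-a)[1],(b-a)[0]])/np.linalg.norm(b-a); out=[]
    for s in S:
        c=a+(b-a)*s;k=np.arange(-4,4.1,.25);v=np.array([cv2.getRectSubPix(g.astype(np.float32),(1,1),tuple((c+n*i).tolist()))[0,0] for i in k]);d=np.gradient(v)
        i=abs(d).argmax(); out.append(onz(p,*(c+n*k[i]),z)[:2]@u-off)
    print(np.round(out,0),np.median(out))
edge((70,163),(275,104),55,-110,np.linspace(.1,.65,12))
edge((93,224),(299,167),30,-175,np.linspace(.1,.65,12))
edge((100,242),(300,184),0,-175,np.linspace(.1,.9,12))
O=np.array([549.5,169]);print('O.u',O@u)
im,q=shot('side','s3.png')
s,c,m=blob(im,'lattice',(150,60,310,260)); print(s,c)
e=monitor.read_state()['ee_pos'];print(e)
for v in (s[1],c[1],s[1]+s[3]-1):
    o,d=ray(q,c[0],v); k=((e-o)[:2]@d[:2])/(d[:2]@d[:2]); print((o+d*k).round(1),d[2]/np.linalg.norm(d[:2]))
E
```

```text
t: 5.72
ee_pos: [487.9, 223.7, 158.4]
eef_rot: [[0.004, 1.0, -0.019], [1.0, -0.004, -0.006], [-0.006, -0.019, -1.0]]
wrist_force: [-1.5, -1.1, -1.6]
[241. 242. 241. 242. 242. 241. 241. 241. 243. 242. 242. 241.] 241.43119991365995
[242. 242. 242. 242. 242. 242. 241. 241. 243. 242. 242. 240.] 242.03515697417265
[241. 243. 241. 241. 241. 241. 242. 242. 242. 225. 242. 242.] 241.44230972707226
O.u 240.74425
[187 169  17  22 294] [194.44217687 179.99319728]
[490.62922705 224.715466   162.78172728]
[493.8 223.6 156.4] -0.7370992333505045
[489.9 225.  119.6] -0.7697596870187298
[486.2 226.2  85. ] -0.8004725767358811
```

The three front edges agree (241.4 to 242.0), so the unit's origin is (549.6,169.9) with x at 82.35°. Lowering the lattice onto the mirror gently.

```bash
python3 -m creep '[[0,0,-0.08,0,0,0],[0,0,-0.15,0,0,0],[0,0,-0.18,0,0,0],[0,0,-0.19,0,0,0],[0,0,-0.19,0,0,0],[0,0,-0.19,0,0,0]]' | sed -n '2p;4p;5p'
for i in 1 2; do python3 -m creep '[[0,0,-0.008,0,0,0],[0,0,-0.012,0,0,0],[0,0,-0.012,0,0,0],[0,0,-0.012,0,0,0]]' | sed -n '2p;4p;5p'; done
```

```text
ee_pos: [496.4, 227.8, 122.5]
wrist_force: [-0.3, -0.2, -0.9]
opening: 0.433
ee_pos: [495.0, 227.8, 117.7]
wrist_force: [0.1, 0.2, -0.9]
opening: 0.438
ee_pos: [495.5, 228.1, 115.9]
wrist_force: [-1.1, -1.1, 6.2]
opening: 0.438
```

```bash
python3 -m creep '[[0,0,0,0,0,0],[0,0,0,0,0,0],[0,0,0,0,0,0],[0,0,0,0,0,0],[0,0,0.04,0,0,0],[0,0,0.2,0,0,0],[0,0,0.36,0,0,0],[0,0,0.52,0,0,0],[0,0,0.68,0,0,0]]' 0.36 | sed -n '2p;5,6p'
python3 -m creep '[[0,-0.16,0,0,0,0],[0,-1,0,0,0,0],[0,-1,0,0,0,0],[0,-1,0,0,0,0],[0,-1,0,0,0,0],[0,-1,0,0,0,0],[0,-1,0,0,0,0]]' 0.1 | sed -n '2p'
python3 -m creep '[[0,-0.8,0,0,0,0],[0,-0.8,0,0,0,0],[0,-0.8,0,0,0,0],[0,-0.8,0,0,0,0],[0,-0.8,0,0,0,0],[0,-0.8,0,0,0,0],[0,-0.8,0,0,0,0]]' | sed -n '2p'
cat >> h.py <<'E'
O=np.array([549.6,169.9]);U=np.array([.1333,.9911]);V=np.array([-.9911,.1333])
def uw(x,y): return O+x*U+y*V
def look():
    w,pw=shot('wrist'); s,ps=shot('side')
    box=lambda p:(lambda q:(max(0,int(q[:,0].min())),max(0,int(q[:,1].min())),max(1,int(q[:,0].max())),max(1,int(q[:,1].max()))))(np.array([proj(p,(x,y,z)) for x in(345,560) for y in(-420,-130) for z in(0,50)]))
    for n in C:
        r=[]
        for im,p in((w,pw),(s,ps)):
            b=blob(im,n,box(p)); r.append(None if b is None or b[0][4]<30 else (b[0][4],onz(p,*b[1],H[n])[:2].round(0)))
        print(n,'wrist',r[0],'side',r[1])
    return w,pw,s,ps
E
python3 - <<'E'
from h import *
w,pw,s,ps=look(); cv2.imwrite('pics/w4.png',w[:,:,::-1]);cv2.imwrite('pics/s4.png',s[:,:,::-1]);print(monitor.read_state()['ee_pos'])
b=blob(s,'lattice',(150,150,300,280));print(b[:2],uw(52,62),onz(ps,*b[1],87))
E
```

```text
ee_pos: [494.4, 227.6, 286.8]
opening: 0.644
grasp_force: 0.0
ee_pos: [494.8, -28.7, 285.2]
ee_pos: [494.8, -223.2, 284.5]
castle wrist (np.int32(731), array([ 494., -322.])) side (np.int32(571), array([ 492., -321.]))
lattice wrist None side None
heart wrist (np.int32(207), array([ 489., -229.])) side (np.int32(167), array([ 492., -241.]))
spool wrist (np.int32(762), array([ 415., -268.])) side (np.int32(411), array([ 413., -272.]))
[ 494.97619428 -221.15799329  284.55436883]
(array([190, 179,  18,  22, 284], dtype=int32), array([198.8943662 , 189.97887324])) [495.0834 229.7018] [495.88856743 217.45891551  87.        ]
```

Run:
```python
import cv2,numpy as np
w=cv2.imread('pics/w4.png');s=cv2.imread('pics/s4.png')
a=cv2.resize(w[120:330,180:400],None,fx=2,fy=2);b=cv2.resize(s[165:305,170:300],None,fx=3,fy=3)
cv2.imwrite('pics/c4.png',np.hstack([a,b]))
```

```text
(no output)
```

View pics/c4.png

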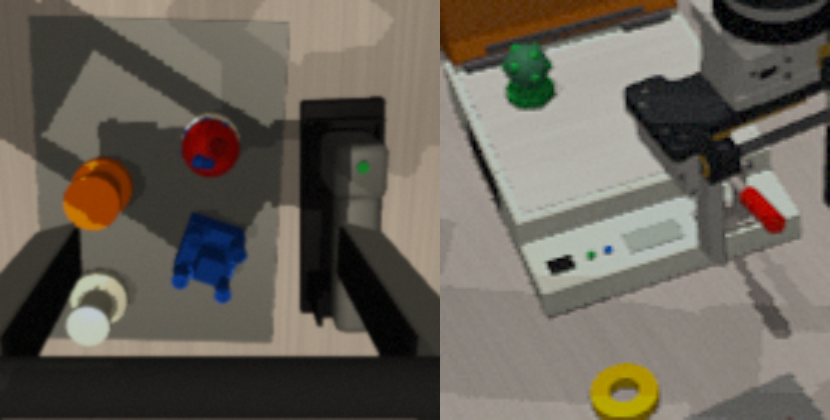

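The lattice stands upright at the back left. The heart is at crop (211,148), and the castle's turret tips are at (181,283), (222,295) and (240,257).

Run:
```python
from h import *
p=eyes.camera_params('wrist'); f=lambda c,z:onz(p,c[0]/2+180,c[1]/2+120,z)[:2]
print('heart',f((211,148),32).round(1),'heart side',)
T=[f(c,57) for c in((181,283),(222,295),(240,257))]
for a,b in((0,1),(1,2)):
    d=T[b]-T[a];print(d,np.hypot(*d),np.degrees(np.arctan2(d[1],d[0])))
print('castle c',(T[0]+T[2])/2, 'pillar head',f((88,327),58),'spool top',f((90,205),52))
```

```text
heart [ 497.4 -234. ] heart side
[29.23791375 -9.34097122] 30.693799765898376 -17.717716872351783
[12.55074718 29.07754962] 31.670572254110503 66.6535159049356
castle c [ 496.79198766 -316.99942427] pillar head [ 408.07805495 -360.81476199] spool top [ 412.9974003  -270.26638104]
```

```bash
python3 -m creep '[[0.004,-0.058,-0.15,0,0,0],[0.004,-0.058,-0.3,0,0,0],[0.004,-0.058,-0.46,0,0,0],[0.004,-0.058,-0.62,0,0,0],[0.004,-0.058,-0.78,0,0,0],[0.004,-0.058,-0.92,0,0,0],[0.004,-0.058,-0.98,0,0,0],[0.004,-0.058,-0.986,0,0,0],[0.004,-0.058,-0.986,0,0,0]]' | sed -n '2p;4p'
python3 -m creep '[[0,0,0,0,0,0],[0,0,0,0,0,0],[0,0,0,0,0,0],[0,0,0,0,0,0],[0,0,0,0,0,0],[0,0,0,0,0,0],[0,0,0,0,0,0],[0,0,0,0,0,0],[0,0,0,0,0,0]]' 1 15 | sed -n '2p;4,6p'
python3 -m creep '[[0,0,0.04,0,0,0],[0,0,0.12,0,0,0],[0,0,0.26,0,0,0],[0,0,0.42,0,0,0],[0,0,0.58,0,0,0],[0,0,0.74,0,0,0],[0,0,0.9,0,0,0],[0,0,0.98,0,0,0]]' | sed -n '2p;4,6p'
```

```text
ee_pos: [495.7, -234.7, 37.4]
wrist_force: [-0.0, -0.9, 0.4]
ee_pos: [495.8, -236.9, 38.2]
wrist_force: [-0.8, 0.6, 3.3]
opening: 0.427
grasp_force: 16.3
ee_pos: [497.7, -237.7, 289.6]
wrist_force: [0.7, -0.7, -0.6]
opening: 0.429
grasp_force: 15.9
```

```bash
python3 -m creep '[[0.244,0.9,0,0,0,0],[0.244,0.9,0,0,0,0],[0.244,0.9,0,0,0,0],[0.244,0.9,0,0,0,0],[0.244,0.9,0,0,0,0],[0.244,0.9,0,0,0,0]]' | sed -n '2p;5p'
python3 -m creep '[[0.244,0.9,0,0,0,0],[0.244,0.9,0,0,0,0],[0.244,0.9,0,0,0,0],[0.244,0.9,0,0,0,0],[0.244,0.9,0,0,0,0],[0.244,0.9,0,0,0,0],[0.244,0.9,0,0,0,0],[0.244,0.9,0,0,0,0]]' | sed -n '2p;5p'
python3 -m creep '[[0,0,-0.14,0,0,0],[0,0,-0.3,0,0,0],[0,0,-0.46,0,0,0],[0,0,-0.6,0,0,0],[0,0,-0.7,0,0,0],[0,0,-0.74,0,0,0],[0,0,-0.74,0,0,0]]' | sed -n '2p;4p'
```

```text
ee_pos: [557.0, -7.8, 283.3]
opening: 0.428
ee_pos: [617.5, 214.6, 282.5]
opening: 0.429
ee_pos: [615.3, 211.2, 94.6]
wrist_force: [-0.7, 0.2, -1.3]
```

```bash
for i in 1 2; do python3 -m creep '[[0,0,-0.006,0,0,0],[0,0,-0.012,0,0,0],[0,0,-0.012,0,0,0],[0,0,-0.012,0,0,0]]' | sed -n '2p;4p'; done
```

```text
ee_pos: [619.4, 213.5, 97.3]
wrist_force: [0.3, -0.0, -0.3]
ee_pos: [617.7, 213.3, 91.8]
wrist_force: [-0.7, 0.9, -1.2]
```

```bash
python3 -m creep '[[0,0,-0.008,0,0,0],[0,0,-0.012,0,0,0],[0,0,-0.012,0,0,0]]' | sed -n '2p;4p'
python3 -m creep '[[0,0,0,0,0,0],[0,0,0,0,0,0],[0,0,0,0,0,0],[0,0,0,0,0,0],[0,0,0.04,0,0,0],[0,0,0.2,0,0,0],[0,0,0.36,0,0,0],[0,0,0.52,0,0,0],[0,0,0.68,0,0,0],[0,0,0.76,0,0,0]]' 0.36 | sed -n '2p;5p'
python3 -m creep '[[-0.246,-0.95,0,0,0,-0.057],[-0.246,-0.95,0,0,0,-0.057],[-0.246,-0.95,0,0,0,-0.057],[-0.246,-0.95,0,0,0,-0.057],[-0.246,-0.95,0,0,0,-0.057],[-0.246,-0.95,0,0,0,-0.057],[-0.246,-0.95,0,0,0,-0.057]]' 0.1 | sed -n '2p'
python3 -m creep '[[-0.246,-0.95,0,0,0,-0.057],[-0.246,-0.95,0,0,0,-0.057],[-0.246,-0.95,0,0,0,-0.057],[-0.246,-0.95,0,0,0,-0.057],[-0.246,-0.95,0,0,0,-0.057],[-0.246,-0.95,0,0,0,-0.057],[-0.246,-0.95,0,0,0,-0.057]]' | sed -n '2,3p'
python3 - <<'E'
from h import *
w,pw,s,ps=look(); cv2.imwrite('pics/w5.png',w[:,:,::-1]);cv2.imwrite('pics/s5.png',s[:,:,::-1]);st=monitor.read_state();print(st['ee_pos'],st['eef_rot'][:,1])
for n,z in(('lattice',87),('heart',90)):
    b=blob(s,n,(170,150,285,225));print(n,b[0],onz(ps,*b[1],z).round(0))
E
```

```text
ee_pos: [618.2, 213.4, 90.3]
wrist_force: [-2.1, -0.3, 5.1]
ee_pos: [619.9, 213.7, 286.4]
opening: 0.641
ee_pos: [554.9, -30.2, 279.6]
ee_pos: [493.3, -267.5, 279.3]
eef_rot: [[0.359, 0.933, -0.0], [0.933, -0.359, -0.003], [-0.003, 0.001, -1.0]]
castle wrist (np.int32(835), array([ 495., -321.])) side (np.int32(578), array([ 492., -322.]))
lattice wrist (np.int32(42), array([ 603., -245.])) side None
heart wrist None side None
spool wrist (np.int32(588), array([ 420., -272.])) side (np.int32(362), array([ 413., -278.]))
[ 494.6954026  -262.42827227  279.10536801] [ 9.34961997e-01 -3.54747872e-01 -1.07138156e-04]
lattice [190 179  18  22 285] [496. 218.  87.]
heart [232 170  14  14 109] [615. 208.  90.]
```

```bash
python3 -m creep '[[0.001,-0.1,-0.05,0,0,0],[0.001,-0.234,-0.2,0,0,0],[0.001,-0.234,-0.36,0,0,0],[0.001,-0.234,-0.52,0,0,0],[0.001,-0.234,-0.68,0,0,0],[0.001,-0.234,-0.84,0,0,0],[0.001,-0.234,-0.95,0,0,0],[0.001,-0.234,-0.972,0,0,0],[0.001,-0.234,-0.972,0,0,0]]' 0.25 | sed -n '2p;4p'
python3 -m creep '[[0,0,0,0,0,0],[0,0,0,0,0,0],[0,0,0,0,0,0],[0,0,0,0,0,0],[0,0,0,0,0,0],[0,0,0,0,0,0],[0,0,0,0,0,0],[0,0,0,0,0,0],[0,0,0,0,0,0]]' 1 15 | sed -n '2p;4,6p'
python3 -m creep '[[0,0,0.04,0,0,0],[0,0,0.12,0,0,0],[0,0,0.26,0,0,0],[0,0,0.42,0,0,0],[0,0,0.58,0,0,0],[0,0,0.74,0,0,0],[0,0,0.9,0,0,0],[0,0,0.98,0,0,0]]' | sed -n '2p;4,6p'
```

```text
ee_pos: [494.4, -317.1, 33.7]
wrist_force: [-0.4, -0.8, -0.1]
ee_pos: [496.2, -321.2, 38.0]
wrist_force: [-0.6, 0.5, 6.4]
opening: 0.466
grasp_force: 15.0
ee_pos: [496.6, -321.6, 288.1]
wrist_force: [0.4, -0.0, 0.3]
opening: 0.465
grasp_force: 15.0
```

```bash
python3 -m creep '[[0.106,0.983,0,0,0,0.036],[0.106,0.983,0,0,0,0.036],[0.106,0.983,0,0,0,0.036],[0.106,0.983,0,0,0,0.036],[0.106,0.983,0,0,0,0.036],[0.106,0.983,0,0,0,0.036],[0.106,0.983,0,0,0,0.036]]' | sed -n '2p;5p'
python3 -m creep '[[0.106,0.983,0,0,0,0.036],[0.106,0.983,0,0,0,0.036],[0.106,0.983,0,0,0,0.036],[0.106,0.983,0,0,0,0.036],[0.106,0.983,0,0,0,0.036],[0.106,0.983,0,0,0,0.036],[0.106,0.983,0,0,0,0.036],[0.106,0.983,0,0,0,0.036]]' | sed -n '2p;5p'
python3 -m creep '[[0,0,-0.14,0,0,0],[0,0,-0.3,0,0,0],[0,0,-0.46,0,0,0],[0,0,-0.6,0,0,0],[0,0,-0.7,0,0,0],[0,0,-0.74,0,0,0],[0,0,-0.74,0,0,0],[0,0,-0.74,0,0,0]]' | sed -n '2,4p'
python3 -m creep '[[0,0,-0.006,0,0,0],[0,0,-0.012,0,0,0],[0,0,-0.012,0,0,0],[0,0,-0.012,0,0,0]]' | sed -n '2p;4p'
```

```text
ee_pos: [521.4, -68.0, 281.6]
opening: 0.468
ee_pos: [547.8, 172.7, 281.0]
opening: 0.467
ee_pos: [548.9, 170.2, 96.8]
eef_rot: [[0.135, 0.991, 0.001], [0.991, -0.135, -0.0], [0.0, 0.001, -1.0]]
wrist_force: [-0.0, 0.5, -0.3]
ee_pos: [549.0, 171.4, 94.3]
wrist_force: [0.5, 1.1, -0.4]
```

```bash
python3 -m creep '[[0,0,-0.006,0,0,0],[0,0,-0.014,0,0,0],[0,0,-0.014,0,0,0],[0,0,-0.014,0,0,0]]' | sed -n '2p;4p'
python3 -m creep '[[0,0,0,0,0,0],[0,0,-0.004,0,0,0],[0,0,-0.006,0,0,0],[0,0,-0.006,0,0,0]]' | sed -n '2p;4p'
python3 -m creep '[[0,0,0,0,0,0],[0,0,0,0,0,0],[0,0,0,0,0,0],[0,0,0,0,0,0],[0,0,0.04,0,0,0],[0,0,0.2,0,0,0],[0,0,0.36,0,0,0],[0,0,0.52,0,0,0],[0,0,0.68,0,0,0],[0,0,0.76,0,0,0]]' 0.34 | sed -n '2p;5p'
python3 -m creep '[[-0.27,-0.8,0,0,0,0],[-0.27,-0.8,0,0,0,0],[-0.27,-0.8,0,0,0,0],[-0.27,-0.8,0,0,0,0],[-0.27,-0.8,0,0,0,0],[-0.27,-0.8,0,0,0,0],[-0.27,-0.8,0,0,0,0]]' 0.1 | sed -n '2p'
python3 -m creep '[[-0.27,-0.8,0,0,0,0],[-0.27,-0.8,0,0,0,0],[-0.27,-0.8,0,0,0,0],[-0.27,-0.8,0,0,0,0],[-0.27,-0.8,0,0,0,0],[-0.27,-0.8,0,0,0,0],[-0.27,-0.8,0,0,0,0]]' | sed -n '2,3p'
python3 - <<'E'
from h import *
w,pw,s,ps=look(); cv2.imwrite('pics/w6.png',w[:,:,::-1]);cv2.imwrite('pics/s6.png',s[:,:,::-1]);st=monitor.read_state();print(st['ee_pos'])
for n,z in(('lattice',87),('heart',90),('castle',83)):
    b=blob(s,n,(170,150,285,230));print(n,b[0],onz(ps,*b[1],z).round(0))
a=cv2.resize(w[80:290,170:390],None,fx=2,fy=2);b=cv2.resize(s[165:305,170:300],None,fx=3,fy=3)
cv2.imwrite('pics/c6.png',np.hstack([a,b])[:,:,::-1])
E
```

```text
ee_pos: [548.6, 171.4, 89.9]
wrist_force: [-1.2, 1.0, 2.2]
ee_pos: [548.6, 171.5, 89.9]
wrist_force: [-3.2, -0.6, 10.9]
ee_pos: [550.3, 171.6, 284.9]
opening: 0.662
ee_pos: [480.2, -30.7, 278.6]
ee_pos: [413.4, -229.5, 278.1]
eef_rot: [[0.136, 0.991, 0.001], [0.991, -0.136, 0.001], [0.001, 0.0, -1.0]]
castle wrist None side None
lattice wrist None side None
heart wrist None side None
spool wrist (np.int32(903), array([ 413., -270.])) side (np.int32(501), array([ 411., -272.]))
[ 413.97430174 -227.34977527  277.92871762]
lattice [190 179  18  22 287] [496. 218.  87.]Traceback (most recent call last):
  File "<stdin>", line 4, in <module>
TypeError: 'NoneType' object is not subscriptable
```

```bash
python3 -m creep '[[-0.003,-0.1,-0.05,0,0,0],[-0.003,-0.174,-0.2,0,0,0],[-0.003,-0.174,-0.36,0,0,0],[-0.003,-0.174,-0.52,0,0,0],[-0.003,-0.174,-0.68,0,0,0],[-0.003,-0.174,-0.84,0,0,0],[-0.003,-0.174,-0.93,0,0,0],[-0.003,-0.174,-0.948,0,0,0],[-0.003,-0.174,-0.948,0,0,0]]' 0.2 | sed -n '2p;4p'
python3 -m creep '[[0,0,0,0,0,0],[0,0,0,0,0,0],[0,0,0,0,0,0],[0,0,0,0,0,0],[0,0,0,0,0,0],[0,0,0,0,0,0],[0,0,0,0,0,0],[0,0,0,0,0,0],[0,0,0,0,0,0]]' 1 15 | sed -n '2p;4,6p'
python3 -m creep '[[0,0,0.04,0,0,0],[0,0,0.12,0,0,0],[0,0,0.26,0,0,0],[0,0,0.42,0,0,0],[0,0,0.58,0,0,0],[0,0,0.74,0,0,0],[0,0,0.9,0,0,0],[0,0,0.95,0,0,0]]' | sed -n '2p;4,6p'
```

```text
ee_pos: [412.3, -269.3, 39.4]
wrist_force: [0.7, -0.1, -0.1]
ee_pos: [412.7, -272.8, 41.8]
wrist_force: [-1.1, 1.6, 6.5]
opening: 0.424
grasp_force: 15.0
ee_pos: [414.5, -274.2, 286.0]
wrist_force: [1.0, -0.2, -0.0]
opening: 0.421
grasp_force: 15.0
```

```bash
python3 -m creep '[[0.136,0.795,0,0,0,0],[0.136,0.795,0,0,0,0],[0.136,0.795,0,0,0,0],[0.136,0.795,0,0,0,0],[0.136,0.795,0,0,0,0],[0.136,0.795,0,0,0,0]]' | sed -n '2p;5p'
python3 -m creep '[[0.136,0.795,0,0,0,0],[0.136,0.795,0,0,0,0],[0.136,0.795,0,0,0,0],[0.136,0.795,0,0,0,0],[0.136,0.795,0,0,0,0],[0.136,0.795,0,0,0,0],[0.136,0.795,0,0,0,0]]' | sed -n '2p;5p'
python3 -m creep '[[0,0,-0.14,0,0,0],[0,0,-0.3,0,0,0],[0,0,-0.46,0,0,0],[0,0,-0.6,0,0,0],[0,0,-0.7,0,0,0],[0,0,-0.716,0,0,0],[0,0,-0.716,0,0,0],[0,0,-0.716,0,0,0]]' | sed -n '2,4p'
python3 -m creep '[[0,0,-0.006,0,0,0],[0,0,-0.012,0,0,0],[0,0,-0.012,0,0,0],[0,0,-0.012,0,0,0]]' | sed -n '2p;4p'
python3 -m creep '[[0,0,-0.006,0,0,0],[0,0,-0.012,0,0,0],[0,0,-0.012,0,0,0],[0,0,-0.012,0,0,0]]' | sed -n '2p;4p'
```

```text
ee_pos: [446.2, -67.8, 278.5]
opening: 0.419
ee_pos: [480.1, 126.1, 278.2]
opening: 0.419
ee_pos: [481.6, 124.2, 100.8]
eef_rot: [[0.135, 0.991, 0.002], [0.991, -0.135, -0.0], [0.0, 0.002, -1.0]]
wrist_force: [0.8, -0.3, -0.7]
ee_pos: [481.1, 125.3, 97.5]
wrist_force: [0.2, -0.4, -0.6]
ee_pos: [480.8, 125.1, 94.0]
wrist_force: [-0.6, -1.5, 3.7]
```

```bash
python3 -m creep '[[0,0,0,0,0,0],[0,0,0,0,0,0],[0,0,0,0,0,0],[0,0,0,0,0,0],[0,0,0.04,0,0,0],[0,0,0.2,0,0,0],[0,0,0.36,0,0,0],[0,0,0.52,0,0,0],[0,0,0.68,0,0,0],[0,0,0.76,0,0,0]]' 0.36 | sed -n '2p;5p'
python3 -m creep '[[-0.15,-0.88,0,0,0,0],[-0.15,-0.88,0,0,0,0],[-0.15,-0.88,0,0,0,0],[-0.15,-0.88,0,0,0,0],[-0.15,-0.88,0,0,0,0],[-0.15,-0.88,0,0,0,0],[-0.15,-0.88,0,0,0,0]]' 0.1 | sed -n '2p'
python3 -m creep '[[-0.15,-0.88,0,0,0,0],[-0.15,-0.88,0,0,0,0],[-0.15,-0.88,0,0,0,0],[-0.15,-0.88,0,0,0,0],[-0.15,-0.88,0,0,0,0],[-0.15,-0.88,0,0,0,0],[-0.15,-0.88,0,0,0,0],[-0.15,-0.88,0,0,0,0]]' | sed -n '2p'
python3 - <<'E'
from h import *
w,pw=shot('wrist');s,ps=shot('side');np.save('w7.npy',pw,allow_pickle=True);print(monitor.read_state()['ee_pos'])
a=cv2.resize(w[80:290,170:390],None,fx=2,fy=2);b=cv2.resize(s[165:305,170:300],None,fx=3,fy=3)
cv2.imwrite('pics/c7.png',np.hstack([a,b])[:,:,::-1])
cv2.imwrite('pics/w7.png',w[:,:,::-1]);cv2.imwrite('pics/s7.png',s[:,:,::-1])
E
```

```text
ee_pos: [482.5, 125.6, 290.1]
opening: 0.642
ee_pos: [442.3, -97.9, 284.2]
ee_pos: [405.7, -314.1, 283.4]
[ 405.99370094 -312.94576247  283.49558611]
```

View pics/c7.png

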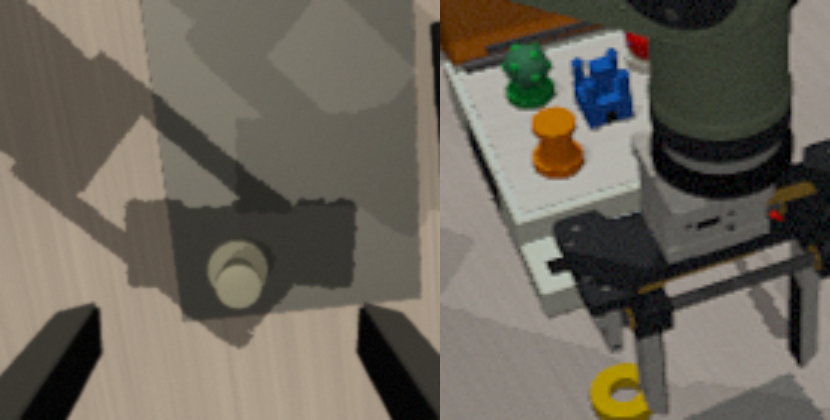

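The lattice, castle and spool stand upright in the unit. The pillar's head is at crop (239,286) and its foot at (238,268).

Run:
```python
from h import *
p=np.load('w7.npy',allow_pickle=True).item(); f=lambda c,z:onz(p,c[0]/2+170,c[1]/2+80,z)[:2].round(1)
print(f((239,286),58),f((238,269),12),monitor.read_state()['ee_pos'])
```

```text
[ 407.2 -362.2] [ 407.2 -362.9] [ 405.99370094 -312.94576247  283.49558611]
```

```bash
python3 -m creep '[[0.004,-0.1,-0.05,0,0,0],[0.004,-0.198,-0.2,0,0,0],[0.004,-0.198,-0.36,0,0,0],[0.004,-0.198,-0.52,0,0,0],[0.004,-0.198,-0.68,0,0,0],[0.004,-0.198,-0.84,0,0,0],[0.004,-0.198,-0.95,0,0,0],[0.004,-0.198,-0.966,0,0,0],[0.004,-0.198,-0.966,0,0,0]]' 0.2 | sed -n '2p;4p'
python3 -m creep '[[0,0,0,0,0,0],[0,0,0,0,0,0],[0,0,0,0,0,0],[0,0,0,0,0,0],[0,0,0,0,0,0],[0,0,0,0,0,0],[0,0,0,0,0,0],[0,0,0,0,0,0],[0,0,0,0,0,0],[0,0,0,0,0,0]]' 1 15 | sed -n '2p;4,6p'
python3 -m creep '[[0,0,0.04,0,0,0],[0,0,0.12,0,0,0],[0,0,0.26,0,0,0],[0,0,0.42,0,0,0],[0,0,0.58,0,0,0],[0,0,0.74,0,0,0],[0,0,0.9,0,0,0],[0,0,0.95,0,0,0]]' | sed -n '2p;4,6p'
```

```text
ee_pos: [406.0, -361.3, 40.3]
wrist_force: [0.1, -0.6, -0.0]
ee_pos: [406.3, -364.7, 43.2]
wrist_force: [-3.4, 1.1, 8.2]
opening: 0.331
grasp_force: 16.3
ee_pos: [408.5, -366.6, 287.5]
wrist_force: [0.5, -0.2, -0.2]
opening: 0.332
grasp_force: 15.0
```

```bash
python3 -m creep '[[0.394,0.945,0,0,0,0],[0.394,0.945,0,0,0,0],[0.394,0.945,0,0,0,0],[0.394,0.945,0,0,0,0],[0.394,0.945,0,0,0,0],[0.394,0.945,0,0,0,0],[0.394,0.945,0,0,0,0]]' | sed -n '2p;5p'
python3 -m creep '[[0.394,0.945,0,0,0,0],[0.394,0.945,0,0,0,0],[0.394,0.945,0,0,0,0],[0.394,0.945,0,0,0,0],[0.394,0.945,0,0,0,0],[0.394,0.945,0,0,0,0],[0.394,0.945,0,0,0,0],[0.394,0.945,0,0,0,0]]' | sed -n '2p;5p'
python3 -m creep '[[0,0,-0.14,0,0,0],[0,0,-0.3,0,0,0],[0,0,-0.46,0,0,0],[0,0,-0.6,0,0,0],[0,0,-0.7,0,0,0],[0,0,-0.714,0,0,0],[0,0,-0.714,0,0,0],[0,0,-0.714,0,0,0]]' | sed -n '2,4p'
python3 -m creep '[[0,0,-0.006,0,0,0],[0,0,-0.012,0,0,0],[0,0,-0.012,0,0,0],[0,0,-0.012,0,0,0]]' | sed -n '2p;4p'
python3 -m creep '[[0,0,-0.006,0,0,0],[0,0,-0.012,0,0,0],[0,0,-0.012,0,0,0],[0,0,-0.012,0,0,0]]' | sed -n '2p;4p'
```

```text
ee_pos: [505.8, -122.0, 278.5]
opening: 0.335
ee_pos: [603.3, 110.2, 277.9]
opening: 0.331
ee_pos: [603.7, 106.9, 101.8]
eef_rot: [[0.135, 0.991, 0.001], [0.991, -0.135, -0.0], [-0.0, 0.001, -1.0]]
wrist_force: [0.5, -1.0, 0.3]
ee_pos: [603.8, 108.3, 98.8]
wrist_force: [-0.6, 0.4, -0.1]
ee_pos: [603.7, 108.4, 95.4]
wrist_force: [-0.8, -0.1, 1.8]
```

```bash
python3 -m creep '[[0,0,-0.006,0,0,0],[0,0,-0.006,0,0,0],[0,0,-0.006,0,0,0]]' | sed -n '2p;4p'
python3 -m creep '[[0,0,0,0,0,0],[0,0,0,0,0,0],[0,0,0,0,0,0],[0,0,0,0,0,0],[0,0,0.04,0,0,0],[0,0,0.2,0,0,0],[0,0,0.36,0,0,0],[0,0,0.52,0,0,0],[0,0,0.68,0,0,0],[0,0,0.76,0,0,0]]' 0.36 | sed -n '2p;5p'
python3 -m creep '[[-0.28,0.8,0.32,0,0,0],[-0.28,0.8,0.32,0,0,0],[-0.28,0.8,0.32,0,0,0],[-0.28,0.8,0.32,0,0,0],[-0.28,0.8,0.32,0,0,0],[-0.28,0.8,0.32,0,0,0],[-0.28,0.8,0.32,0,0,0],[-0.28,0.8,0.32,0,0,0]]' 0.4 | sed -n '2p'
python3 - <<'E'
from h import *
w,pw=shot('wrist');s,ps=shot('side');np.save('w8.npy',pw,allow_pickle=True);print(monitor.read_state()['ee_pos'])
a=w[0:420,60:500];b=cv2.resize(s[80:290,150:300],None,fx=2,fy=2)
cv2.imwrite('pics/c8.png',np.hstack([a,b])[:,:,::-1])
cv2.imwrite('pics/w8.png',w[:,:,::-1]);cv2.imwrite('pics/s8.png',s[:,:,::-1])
c=np.load('w8.npy',allow_pickle=True).item()
for a in(1.7,1.8,1.85):
    x=110-243.5*np.cos(a+.111);z=58+243.5*np.sin(a+.111);X=np.r_[uw(x,45),z];print(a,X.round(1),proj(c,X).round(1)-[60,0],proj(ps,X).round(1))
E
```

```text
ee_pos: [603.8, 108.5, 95.3]
wrist_force: [-3.6, 0.9, 8.1]
ee_pos: [605.5, 108.4, 290.5]
opening: 0.635
ee_pos: [533.1, 308.9, 364.2]
[533.47061954 307.08192949 362.66631436]
1.7 [527.4 342.3 294.5] [210.2 183.9] [181.8 101. ]
1.8 [530.5 365.4 287.5] [210.3 152.9] [179.8  99.3]
1.85 [532.  376.7 283.2] [210.4 137.9] [178.9  98.8]
```

View pics/c8.png

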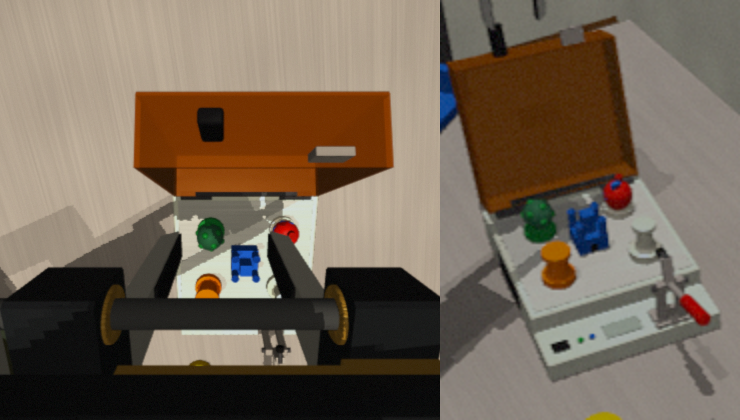

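All five models stand upright and apart, and the clamp and tab are clear. The tab is centred at crop (210,125), which fits a hood angle of about 1.88, so its grip point is near (533,383,281). Next: pinch the tab and compute the arc steps.

```bash
python3 -m creep '[[-0.003,0.15,0,0,0,0],[-0.003,0.303,0,0,0,0],[-0.003,0.303,0,0,0,0],[-0.003,0.303,0,0,0,0],[-0.003,0.303,-0.1,0,0,0],[-0.003,0.303,-0.2,0,0,0],[-0.003,0.303,-0.303,0,0,0],[-0.003,0.303,-0.303,0,0,0],[-0.003,0.303,-0.303,0,0,0]]' 0.4 12 | sed -n '2p;4p'
python3 -m creep '[[0,0,0,0,0,0],[0,0,0,0,0,0],[0,0,0,0,0,0],[0,0,0,0,0,0],[0,0,0,0,0,0],[0,0,0,0,0,0],[0,0,0,0,0,0],[0,0,0,0,0,0]]' 1 12 | sed -n '2,6p'
python3 - <<'E'
from h import *
def P(a): return np.r_[uw(110-243.5*np.cos(a+.111),45),58+243.5*np.sin(a+.111)]
segs=[np.linspace(1.88,1.3,8),np.linspace(1.3,.7,8),np.linspace(.7,.3,7),np.linspace(.3,0,10)]
for s in segs: print(s[0],[ (((P(a)-P(s[0]))/250).round(3)).tolist() for a in s[1:]])
E
```

```text
ee_pos: [532.5, 381.6, 286.2]
wrist_force: [0.1, -0.5, -0.2]
ee_pos: [532.4, 384.2, 288.3]
eef_rot: [[0.133, 0.991, -0.0], [0.991, -0.133, 0.0], [0.0, -0.0, -1.0]]
wrist_force: [-1.8, -0.2, 2.7]
opening: 0.213
grasp_force: 12.0
1.88 [[-0.01, -0.074, 0.03], [-0.02, -0.151, 0.053], [-0.031, -0.229, 0.07], [-0.041, -0.308, 0.081], [-0.052, -0.388, 0.085], [-0.063, -0.468, 0.082], [-0.074, -0.547, 0.072]]
1.3 [[-0.011, -0.081, -0.017], [-0.022, -0.16, -0.041], [-0.032, -0.237, -0.071], [-0.042, -0.311, -0.108], [-0.051, -0.382, -0.151], [-0.06, -0.449, -0.201], [-0.069, -0.511, -0.255]]
0.7 [[-0.006, -0.045, -0.046], [-0.012, -0.087, -0.095], [-0.017, -0.126, -0.147], [-0.022, -0.161, -0.202], [-0.026, -0.192, -0.258], [-0.03, -0.22, -0.317]]
0.3 [[-0.002, -0.012, -0.03], [-0.003, -0.024, -0.06], [-0.005, -0.034, -0.091], [-0.006, -0.043, -0.122], [-0.007, -0.052, -0.154], [-0.008, -0.059, -0.185], [-0.009, -0.065, -0.217], [-0.009, -0.07, -0.249], [-0.01, -0.074, -0.281]]
```

Gripped: the opening of 20 mm matches the tab's width. Following the arc down.

```bash
python3 -m creep '[[-0.01,-0.074,0.03,0,0,0],[-0.02,-0.151,0.053,0,0,0],[-0.031,-0.229,0.07,0,0,0],[-0.041,-0.308,0.081,0,0,0],[-0.052,-0.388,0.085,0,0,0],[-0.063,-0.468,0.082,0,0,0],[-0.074,-0.547,0.072,0,0,0],[-0.074,-0.547,0.072,0,0,0]]' | sed -n '2p;4,6p'
python3 -m creep '[[-0.011,-0.081,-0.017,0,0,0],[-0.022,-0.16,-0.041,0,0,0],[-0.032,-0.237,-0.071,0,0,0],[-0.042,-0.311,-0.108,0,0,0],[-0.051,-0.382,-0.151,0,0,0],[-0.06,-0.449,-0.201,0,0,0],[-0.069,-0.511,-0.255,0,0,0],[-0.069,-0.511,-0.255,0,0,0]]' | sed -n '2p;4,6p'
python3 - <<'E'
from h import *
s,ps=shot('side','s9.png')
E
```

```text
ee_pos: [514.1, 244.7, 306.8]
wrist_force: [-1.8, 0.2, 4.9]
opening: 0.211
grasp_force: 12.0
ee_pos: [497.0, 114.8, 241.3]
wrist_force: [-1.8, -7.9, 7.6]
opening: 0.208
grasp_force: 12.0
```

View pics/s9.png

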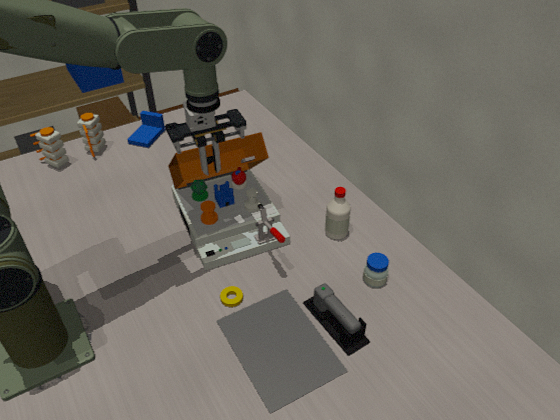

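The hood is half-way down, still in the fingers (194,155), with all models standing under it. Continuing slowly to the stop.

```bash
python3 -m creep '[[-0.006,-0.045,-0.046,0,0,0],[-0.012,-0.087,-0.095,0,0,0],[-0.017,-0.126,-0.147,0,0,0],[-0.022,-0.161,-0.202,0,0,0],[-0.026,-0.192,-0.258,0,0,0],[-0.03,-0.22,-0.317,0,0,0],[-0.03,-0.22,-0.317,0,0,0]]' | sed -n '2p;4,6p'
python3 -m creep '[[-0.002,-0.012,-0.03,0,0,0],[-0.003,-0.024,-0.06,0,0,0],[-0.005,-0.034,-0.091,0,0,0],[-0.006,-0.043,-0.122,0,0,0],[-0.007,-0.052,-0.154,0,0,0],[-0.008,-0.059,-0.185,0,0,0],[-0.009,-0.065,-0.217,0,0,0],[-0.009,-0.07,-0.249,0,0,0],[-0.01,-0.074,-0.275,0,0,0],[-0.01,-0.074,-0.281,0,0,0]]' | sed -n '2p;4,6p'
python3 -m creep '[[0,0,0,0,0,0],[0,0,0,0,0,0],[0,0,0,0,0,0]]' | sed -n '2p;4,6p'
```

```text
ee_pos: [489.9, 60.7, 161.0]
wrist_force: [0.1, -8.5, 3.0]
opening: 0.209
grasp_force: 12.0
ee_pos: [487.6, 43.2, 91.6]
wrist_force: [-0.0, -10.7, 0.5]
opening: 0.206
grasp_force: 12.0
ee_pos: [487.6, 43.3, 92.3]
wrist_force: [-0.4, -9.5, -0.4]
opening: 0.214
grasp_force: 12.0
```

```bash
python3 -m creep '[[0,0,-0.008,0,0,0],[0,0,-0.016,0,0,0],[0,0,-0.016,0,0,0],[0,0,-0.016,0,0,0],[0,0,-0.016,0,0,0]]' | sed -n '2p;4,6p'
```

```text
ee_pos: [487.6, 42.9, 88.3]
wrist_force: [-0.4, -11.5, -0.5]
opening: 0.21
grasp_force: 12.0
```

```bash
for i in 1 2; do python3 -m creep '[[0,0,-0.006,0,0,0],[0,0,-0.012,0,0,0],[0,0,-0.012,0,0,0],[0,0,-0.012,0,0,0]]' | sed -n '2p;4p'; done
python3 - <<'E'
from h import *
s,ps=shot('side','s10.png');w,pw=shot('wrist','w10.png')
b=cv2.resize(s[160:280,150:310],None,fx=2.7,fy=2.7);a=cv2.resize(w[0:420,100:460],None,fx=.772,fy=.772)
cv2.imwrite('pics/c10.png',np.hstack([a,b])[:,:,::-1])
E
```

```text
ee_pos: [487.6, 42.8, 85.3]
wrist_force: [-0.1, -12.2, 0.1]
ee_pos: [487.5, 42.7, 82.2]
wrist_force: [-0.4, -11.2, -0.4]
```

View pics/c10.png

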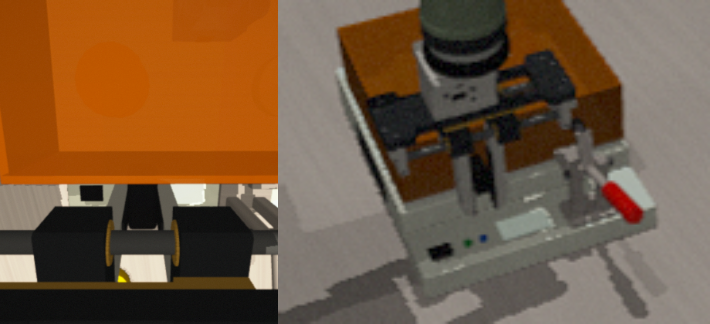

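```bash
python3 -m creep '[[0,0,-0.006,0,0,0],[0,0,-0.012,0,0,0],[0,0,-0.012,0,0,0],[0,0,-0.012,0,0,0]]' | sed -n '2p;4p'
python3 - <<'E'
from h import *
p=eyes.camera_params('side')
def Q(x,y,z,a): # hood-shut coords -> rotated
    dx,dz=x-110,z-58; c,s=np.cos(a),np.sin(a); return np.r_[uw(110+dx*c+dz*s,y),58-dx*s+dz*c]
f=lambda u:((u-[150,160])*2.7+[278,0]).round(0)
for a in(0,.03,.06,.1):
    print(a,[f(proj(p,Q(*c,a))) for c in((-105,115,56),(-105,115,126),(-105,-115,126),(-105,-115,56))])
E
```

```text
ee_pos: [487.6, 42.6, 79.2]
wrist_force: [-0.3, -12.2, -1.2]
0 [array([402., 209.]), array([394., 155.]), array([622.,  90.]), array([623., 144.])]
0.03 [array([401., 204.]), array([392., 148.]), array([621.,  84.]), array([623., 139.])]
0.06 [array([401., 199.]), array([391., 142.]), array([620.,  77.]), array([623., 134.])]
0.1 [array([399., 192.]), array([389., 133.]), array([619.,  69.]), array([622., 127.])]
```

The picture's hood corners, (622,84) and (402,199), fit an angle of about 0.03 to 0.06, so it needs a few mm more.

```bash
for i in 1 2 3; do python3 -m creep '[[0,0,-0.006,0,0,0],[0,0,-0.012,0,0,0],[0,0,-0.012,0,0,0],[0,0,-0.012,0,0,0]]' | sed -n '2p;4p'; done
```

```text
ee_pos: [487.5, 42.6, 76.2]
wrist_force: [-0.5, -13.2, -1.7]
ee_pos: [487.6, 42.9, 74.2]
wrist_force: [-2.7, -11.5, 5.5]
ee_pos: [487.8, 44.4, 72.4]
wrist_force: [-5.9, -6.7, 13.2]
```

```bash
python3 -m creep '[[0,0,0,0,0,0],[0,0,0,0,0,0],[0,0,0,0,0,0],[0,0,0,0,0,0],[0,0,0,0,0,0],[0,0,0.1,0,0,0],[0,0,0.25,0,0,0],[0,-0.1,0.4,0,0,0],[0,-0.3,0.6,0,0,0],[0,-0.4,0.7,0,0,0]]' 0.55 | sed -n '2p;4,6p'
python3 -m creep '[[0,-0.3,0,0,0,0],[0,-0.3,0,0,0,0],[0,-0.3,0,0,0,0],[0,-0.3,0,0,0,0]]' | sed -n '1,2p'
python3 - <<'E'
from h import *
s,ps=shot('side','s11.png');w,pw=shot('wrist','w11.png');np.save('w11.npy',pw,allow_pickle=True)
b=cv2.resize(s[160:280,150:310],None,fx=2.7,fy=2.7);a=cv2.resize(w[0:420,100:460],None,fx=.772,fy=.772)
cv2.imwrite('pics/c11.png',np.hstack([a,b])[:,:,::-1])
f=lambda u:((u-[100,0])*.772).round(0)
for a in(1.2,1.3,1.4,1.5):
    X=np.r_[uw(-158-85*np.sin(a),-55),90+85*np.cos(a)];print(a,X.round(0),f(proj(pw,X)),proj(ps,X).round(0))
b=blob(s,'heart',(262,215,300,260));print(b[:2])
E
```

```text
ee_pos: [486.8, -35.8, 228.6]
wrist_force: [0.2, 0.0, 0.1]
opening: 0.45
grasp_force: 0.0
t: 44.67
ee_pos: [486.7, -111.9, 226.7]
1.2 [572. -73. 121.] [211. 122.] [277. 233.]
1.3 [572. -75. 113.] [209. 124.] [277. 237.]
1.4 [572. -77. 104.] [207. 125.] [277. 239.]
1.5 [572. -78.  96.] [205. 125.] [278. 242.]
(array([270, 228,  15,  14,  93], dtype=int32), array([277.21505376, 234.7311828 ]))
```

View pics/c11.png

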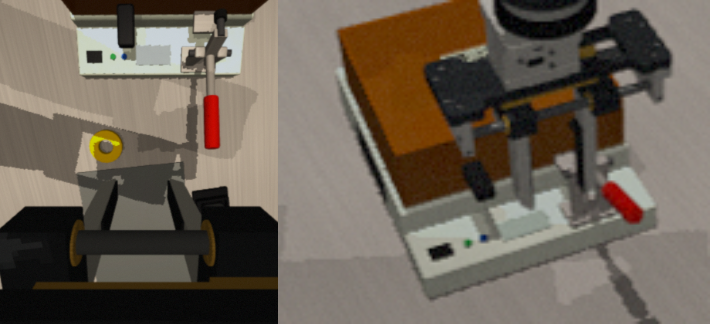

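The hood's corners at (402,208) and (392,153) match the shut angle 0. The handle's red sleeve fits an angle of about 1.24, putting its grip point at (572,-74,118).

```bash
python3 -m creep '[[0.342,0.153,-0.1,0,0,0],[0.342,0.153,-0.1,0,0,0],[0.342,0.153,-0.1,0,0,0],[0.342,0.153,-0.1,0,0,0],[0.342,0.153,-0.1,0,0,0],[0.342,0.153,-0.1,0,0,0]]' | sed -n '2,3p'
python3 - <<'E'
from h import *
def P(a): return np.r_[uw(-158-85*np.sin(a),-55),90+85*np.cos(a)]
e=monitor.read_state()['ee_pos'];print(e.round(1),((P(1.24)+[0,0,6]-e)/250).round(3))
for s in(np.linspace(1.24,.5,9),np.linspace(.5,-0.05,8)): print([((P(a)-P(s[0]))/250).round(3).tolist() for a in s[1:]])
E
```

```text
ee_pos: [571.6, -71.5, 201.7]
eef_rot: [[0.132, 0.991, -0.001], [0.991, -0.132, 0.0], [-0.0, -0.001, -1.0]]
[571.6 -71.5 201.7] [ 0.003 -0.009 -0.312]
[[0.002, 0.011, 0.029], [0.003, 0.026, 0.057], [0.006, 0.042, 0.084], [0.008, 0.061, 0.109], [0.011, 0.082, 0.132], [0.014, 0.106, 0.153], [0.018, 0.131, 0.172], [0.021, 0.157, 0.188]]
[[0.003, 0.024, 0.012], [0.006, 0.048, 0.022], [0.01, 0.074, 0.03], [0.013, 0.099, 0.036], [0.017, 0.126, 0.04], [0.02, 0.152, 0.041], [0.024, 0.178, 0.041]]
```

```bash
python3 -m creep '[[0.003,-0.009,-0.1,0,0,0],[0.003,-0.009,-0.2,0,0,0],[0.003,-0.009,-0.28,0,0,0],[0.003,-0.009,-0.312,0,0,0],[0.003,-0.009,-0.312,0,0,0],[0.003,-0.009,-0.312,0,0,0]]' 0.55 | sed -n '2p;4p'
python3 -m creep '[[0,0,0,0,0,0],[0,0,0,0,0,0],[0,0,0,0,0,0],[0,0,0,0,0,0],[0,0,0,0,0,0],[0,0,0,0,0,0]]' 1 15 | sed -n '2p;4,6p'
python3 -m creep '[[0.002,0.011,0.029,0,0,0],[0.003,0.026,0.057,0,0,0],[0.006,0.042,0.084,0,0,0],[0.008,0.061,0.109,0,0,0],[0.011,0.082,0.132,0,0,0],[0.014,0.106,0.153,0,0,0],[0.018,0.131,0.172,0,0,0],[0.021,0.157,0.188,0,0,0],[0.021,0.157,0.188,0,0,0]]' | sed -n '2p;4,6p'
python3 -m creep '[[0.003,0.024,0.012,0,0,0],[0.006,0.048,0.022,0,0,0],[0.01,0.074,0.03,0,0,0],[0.013,0.099,0.036,0,0,0],[0.017,0.126,0.04,0,0,0],[0.02,0.152,0.041,0,0,0],[0.024,0.178,0.041,0,0,0],[0.024,0.178,0.041,0,0,0],[0.024,0.178,0.041,0,0,0]]' | sed -n '2p;4,6p'
```

```text
ee_pos: [573.0, -74.9, 124.7]
wrist_force: [0.1, -0.4, 0.1]
ee_pos: [573.0, -74.9, 124.4]
wrist_force: [-2.2, -1.2, 3.5]
opening: 0.185
grasp_force: 15.0
ee_pos: [578.4, -33.8, 172.1]
wrist_force: [-3.0, -0.3, 2.5]
opening: 0.186
grasp_force: 15.0
ee_pos: [584.4, 11.0, 182.7]
wrist_force: [-4.6, 1.3, 5.9]
opening: 0.139
grasp_force: 13.6
```

```bash
python3 -m creep '[[0,0,0,0,0,0],[0,0,0,0,0,0],[0,0,0,0,0,0],[0,0,0,0,0,0],[0,0,0.15,0,0,0],[0,0,0.3,0,0,0],[0,-0.1,0.4,0,0,0],[0,-0.2,0.4,0,0,0],[0,-0.3,0.4,0,0,0],[0,-0.4,0.4,0,0,0]]' 0.5 | sed -n '2p;4,5p'
cat > cl.py <<'E'
from h import *
s,ps=shot('side');w,pw=shot('wrist');q,pq=shot('scene');cv2.imwrite('pics/s12.png',s[:,:,::-1]);cv2.imwrite('pics/q12.png',q[:,:,::-1])
for n,im,p in(('side',s,ps),('wrist',w,pw),('scene',q,pq)):
    c0=proj(p,np.r_[uw(-160,-55),165]); b=(max(0,int(c0[0]-45)),max(0,int(c0[1]-45)),int(c0[0]+45),int(c0[1]+45))
    r=blob(im,'heart',b) if min(b[2:])>0 else None
    if r is None: print(n,None);continue
    print(n,r[0],r[1].round(1),'pred',[(a,proj(p,np.r_[uw(-158-84*np.sin(a),-55),90+84*np.cos(a)]).round(1)) for a in(0,.1,.2,.4)])
E
python3 cl.py
```

```text
ee_pos: [585.0, -91.9, 282.2]
wrist_force: [1.1, -0.2, -0.9]
opening: 0.502
side [263 189   7  21  77] [265.1 197.9] pred [(0, array([263.6, 197.3])), (0.1, array([264.9, 199.5])), (0.2, array([266.2, 201.9])), (0.4, array([268.8, 207.4]))]
wrist [253  97  23  23 413] [264.6 108.1] pred [(0, array([264.4,  95.1])), (0.1, array([264.7, 105.6])), (0.2, array([265. , 115.9])), (0.4, array([265.7, 134.9]))]
scene [287 179   9  28 179] [290.9 192.1] pred [(0, array([294.3, 194.5])), (0.1, array([291.4, 193.4])), (0.2, array([288.6, 192.6])), (0.4, array([283.2, 192.1]))]
```

All three views put the clamp at about 0.1 rad, not quite upright. I'll push it home from behind with closed fingers.

```bash
python3 -m creep '[[0,0,0,0,0,0],[0,0,0,0,0,0],[0,0,0,0,0,0],[0,0,0,0,0,0],[0,0,0,0,0,0],[0,0,0,0,0,0],[0,0,0,0,0,0]]' 1 15 | sed -n '2p;5p'
python3 - <<'E'
from h import *
e=monitor.read_state()['ee_pos'];print(((np.r_[uw(-195,-55),188]-e)/250).round(3), U*30/250)
E
```

```text
ee_pos: [584.4, -90.5, 281.2]
opening: 0.04
[-0.025  0.239 -0.373] [0.015996 0.118932]
```

```bash
python3 -m creep '[[-0.025,0,-0.15,0,0,0],[-0.025,0,-0.3,0,0,0],[-0.025,0,-0.373,0,0,0],[-0.025,0.12,-0.373,0,0,0],[-0.025,0.239,-0.373,0,0,0],[-0.025,0.239,-0.373,0,0,0]]' | sed -n '2p;4p'
python3 -m creep '[[0.003,0.02,0,0,0,0],[0.006,0.04,0,0,0,0],[0.009,0.06,0,0,0,0],[0.01,0.075,0,0,0,0],[0.011,0.085,0,0,0,0],[0.011,0.085,0,0,0,0],[0.011,0.085,0,0,0,0]]' | sed -n '2p;4p'
for i in 1 2; do python3 -m creep '[[0,0.008,0,0,0,0],[0.001,0.016,0,0,0,0],[0.001,0.016,0,0,0,0],[0.001,0.016,0,0,0,0]]' | sed -n '2p;4p'; done
```

```text
ee_pos: [577.3, -26.9, 187.0]
wrist_force: [0.7, -0.3, -0.0]
ee_pos: [581.5, -10.9, 188.6]
wrist_force: [-0.5, -4.3, 3.0]
ee_pos: [581.5, -10.6, 188.7]
wrist_force: [-1.4, -13.1, 3.8]
ee_pos: [581.6, -10.3, 188.8]
wrist_force: [-3.2, -21.5, 3.6]
```

Firm stop at the upright position (TCP y -10.7 against the expected -10.9). Backing off and checking.

```bash
python3 -m creep '[[0,-0.08,0,0,0,0],[0,-0.2,0,0,0,0],[0,-0.3,0.1,0,0,0],[0,-0.4,0.25,0,0,0],[0,-0.5,0.4,0,0,0],[0,-0.6,0.4,0,0,0],[0,-0.6,0.4,0,0,0]]' 0.2 | sed -n '1,2p'
python3 cl.py
python3 - <<'E'
from h import *
w,p=shot('wrist','w13.png');np.save('w13.npy',p,allow_pickle=True)
# scanner's green LED on the barrel's top, z about 72
h=cv2.cvtColor(w,cv2.COLOR_RGB2HSV);m=cv2.inRange(h,(50,90,60),(90,255,255))
n,l,s,c=cv2.connectedComponentsWithStats(m)
for i in range(1,n):
    if s[i][4]>5: print(s[i],c[i],onz(p,*c[i],72).round(1))
print(monitor.read_state()['ee_pos'],monitor.read_state()['eef_rot'][:,1])
cv2.imwrite('pics/c13.png',cv2.resize(w,(800,600))[:,:,::-1])
E
```

```text
t: 51.67
ee_pos: [583.2, -156.5, 291.7]
side [261 186   6  22 100] [263.5 196.2] pred [(0, array([263.6, 197.3])), (0.1, array([264.9, 199.5])), (0.2, array([266.2, 201.9])), (0.4, array([268.8, 207.4]))]
wrist [244   0  24  22 442] [255.6   9.7] pred [(0, array([257.4,  23.9])), (0.1, array([257.7,  35.4])), (0.2, array([258.1,  46.8])), (0.4, array([259.1,  68.7]))]
scene [291 180   8  28 191] [294.3 193.3] pred [(0, array([294.3, 194.5])), (0.1, array([291.4, 193.4])), (0.2, array([288.6, 192.6])), (0.4, array([283.2, 192.1]))]
[173  57   6   7  30] [175.36666667  60.16666667] [476.2  18.7  72. ]
[301 251   6   6  27] [303.33333333 253.62962963] [ 595.3 -241.3   72. ]
[ 580.66572521 -150.44235491  286.08084947] [ 0.9911341  -0.13283003 -0.0030619 ]
```

View pics/c13.png

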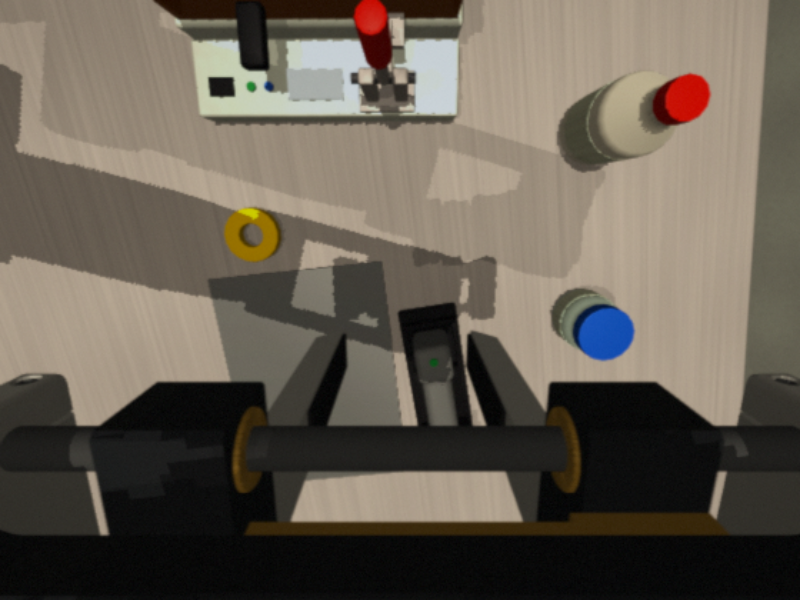

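The clamp is upright and the hood shut. The holder lies at about (597,-248) with its axis near 93°. I'll move above it to fit its edges.

```bash
python3 -m creep '[[0.06,-0.72,0.1,0,0,0.059],[0.06,-0.72,0.1,0,0,0.059],[0.06,-0.72,0.1,0,0,0.059],[0.06,-0.72,0.1,0,0,0.059],[0.06,-0.72,0.1,0,0,0.059],[0.06,-0.72,0.1,0,0,0.059],[0.06,-0.72,0.1,0,0,0.059]]' 0.1 | sed -n '2,3p'
cat > ho.py <<'E'
from h import *
w,p=shot('wrist','w14.png');g=cv2.GaussianBlur(cv2.cvtColor(w,cv2.COLOR_RGB2GRAY),(3,3),0).astype(np.float32)
def edge(A,B,z,S,half=14):
    A,B=np.array(A,float),np.array(B,float);n=np.array([-(B-A)[1],(B-A)[0]])/np.linalg.norm(B-A);out=[]
    for s in S:
        c=A+(B-A)*s;k=np.arange(-half,half+.1,.5);v=np.array([cv2.getRectSubPix(g,(1,1),tuple(proj(p,np.r_[c+n*i,z]).tolist()))[0,0] for i in k]);d=np.gradient(v);out.append(c+n*k[abs(d).argmax()])
    out=np.array(out,np.float32);vx,vy,x,y=cv2.fitLine(out,cv2.DIST_HUBER,0,.01,.01).ravel();r=(out-[x,y])@[-vy,vx]
    print(np.round([x,y,np.degrees(np.arctan2(vy,vx)),np.median(abs(r))],1),np.round(r,1))
S=np.linspace(.1,.9,12)
edge((564,-210),(570,-330),8,S);edge((627,-208),(632,-330),8,S);edge((564,-207),(627,-205),8,S)
h=cv2.cvtColor(w,cv2.COLOR_RGB2HSV);m=cv2.inRange(h,(50,90,60),(90,255,255));n,l,s,c=cv2.connectedComponentsWithStats(m)
for i in range(1,n):
    if s[i][4]>5: print('green',s[i],c[i],onz(p,*c[i],72).round(1))
print([proj(p,X).round(0).tolist() for X in((564,-207,8),(627,-205,8),(632,-330,8))],monitor.read_state()['ee_pos'],monitor.read_state()['eef_rot'][:,1])
E
python3 ho.py
```

```text
ee_pos: [596.3, -330.8, 310.9]
eef_rot: [[-0.052, 0.999, -0.002], [0.999, 0.052, 0.003], [0.003, -0.002, -1.0]]
[ 5.658e+02 -2.692e+02 -8.790e+01  1.000e-01] [ 0.   0.1 -0.3 -0.1 -0.   0.1  0.2 -0.2 -0.   0.1  0.2 -0.2]
[ 6.292e+02 -2.690e+02 -8.860e+01  5.000e-01] [ 0.5 -0.8 -0.2  0.5  0.6 -0.2 -0.1  0.6 -0.8 -0.6  0.   0.7]
[ 5.941e+02 -2.043e+02  2.000e+00  2.000e-01] [-0.2 -0.2 -0.2 -0.2  0.3  0.3  0.2  0.2  0.2  0.2 -0.8 -0.8]
green [284 116   7   7  33] [286.87878788 118.87878788] [ 595.2 -240.7   72. ]
[[267.0, 96.0], [309.0, 97.0], [307.0, 181.0]] [ 596.39135556 -329.77069594  311.12396558] [ 0.99859088  0.05303086 -0.0019979 ]
```

The holder fit is good: width 63.4 against 64, axis at 92°, origin about (596.7,-247). Grasping the handle 50 mm behind the nose axis.

```bash
python3 -m creep '[[0.008,0.127,-0.1,0,0,-0.006],[0.008,0.127,-0.26,0,0,-0.006],[0.008,0.127,-0.42,0,0,-0.006],[0.008,0.127,-0.58,0,0,-0.006],[0.008,0.127,-0.74,0,0,-0.006],[0.008,0.127,-0.86,0,0,-0.006],[0.008,0.127,-0.94,0,0,-0.006],[0.008,0.127,-0.988,0,0,-0.006],[0.008,0.127,-0.988,0,0,-0.006],[0.008,0.127,-0.988,0,0,-0.006]]' 0.3 40 | sed -n '2,4p'
python3 -m creep '[[0,0,0,0,0,0],[0,0,0,0,0,0],[0,0,0,0,0,0],[0,0,0,0,0,0],[0,0,0,0,0,0],[0,0,0,0,0,0],[0,0,0,0,0,0],[0,0,0,0,0,0],[0,0,0,0,0,0],[0,0,0,0,0,0]]' 1 40 | sed -n '2,6p'
```

```text
ee_pos: [598.7, -298.6, 66.1]
eef_rot: [[-0.034, 0.999, -0.0], [0.999, 0.034, 0.001], [0.001, -0.0, -1.0]]
wrist_force: [0.8, 0.1, 0.0]
ee_pos: [598.4, -300.6, 66.5]
eef_rot: [[-0.033, 0.999, 0.0], [0.999, 0.033, -0.001], [-0.001, 0.0, -1.0]]
wrist_force: [-2.1, -0.9, 5.0]
opening: 0.317
grasp_force: 39.9
```

```bash
python3 -m creep '[[0,0,0.02,0,0,0],[0,0,0.06,0,0,0],[0,0,0.14,0,0,0],[0,0,0.26,0,0,0],[0,0,0.4,0,0,0],[0,0,0.54,0,0,0],[0,0,0.68,0,0,0],[0,0,0.82,0,0,0],[0,0,0.9,0,0,0],[0,0,0.9,0,0,0]]' | sed -n '2p;4,6p'
python3 -m creep '[[-0.008,0.07,0,0,0,0],[-0.02,0.2,0,0,0,0],[-0.04,0.34,0,0,0,0],[-0.054,0.48,0,0,0,0],[-0.07,0.62,0,0,0,0],[-0.085,0.76,0,0,0,0],[-0.094,0.834,0,0,0,0]]' | sed -n '2p;5p'
python3 -m creep '[[-0.01,0.1,0,0,0,0],[-0.026,0.24,0,0,0,0],[-0.04,0.38,0,0,0,0],[-0.055,0.52,0,0,0,0],[-0.07,0.66,0,0,0,0],[-0.084,0.76,0,0,0,0],[-0.094,0.81,0,0,0,0],[-0.094,0.834,0,0,0,0],[-0.094,0.834,0,0,0,0],[-0.094,0.834,0,0,0,0]]' | sed -n '2,6p'
python3 - <<'E'
from h import *
s,ps=shot('side','s15.png');q,pq=shot('scene','q15.png');w,pw=shot('wrist','w15.png')
for n,im,p in(('side',s,ps),('scene',q,pq),('wrist',w,pw)):
    h=cv2.cvtColor(im,cv2.COLOR_RGB2HSV);m=cv2.inRange(h,(50,90,60),(90,255,255));N,l,st,c=cv2.connectedComponentsWithStats(m)
    X=np.array([549.6,175.5,297]);print(n,'LED pred',proj(p,X).round(0),[(c[i].round(0).tolist(),int(st[i][4]),onz(p,*c[i],297).round(0).tolist()) for i in range(1,N) if st[i][4]>3])
print(monitor.read_state()['ee_pos'])
E
```

```text
ee_pos: [601.1, -301.5, 298.8]
wrist_force: [0.1, -0.5, -0.6]
opening: 0.311
grasp_force: 39.9
ee_pos: [573.1, -87.4, 288.4]
opening: 0.315
ee_pos: [551.4, 115.9, 290.2]
eef_rot: [[-0.032, 0.999, -0.001], [0.999, 0.032, -0.001], [-0.001, -0.001, -1.0]]
wrist_force: [0.3, -0.7, -1.0]
opening: 0.315
grasp_force: 39.9
side LED pred [217. 127.] [([220.0, 249.0], 5, [368.0, -210.0, 297.0])]
scene LED pred [381. 156.] [([382.0, 155.0], 10, [544.0, 174.0, 297.0])]
wrist LED pred [282. 154.] [([283.0, 154.0], 209, [550.0, 175.0, 297.0]), ([224.0, 238.0], 20, [520.0, 130.0, 297.0])]
[551.73075943 115.33349314 290.71383509]
```

The scanner's LED is where it should be in the scene and wrist views, within 6 mm. Holding it still for the reading.

```bash
python3 -m creep '[[0,0,0,0,0,0],[0,0,0,0,0,0],[0,0,0,0,0,0],[0,0,0,0,0,0],[0,0,0,0,0,0],[0,0,0,0,0,0],[0,0,0,0,0,0],[0,0,0,0,0,0],[0,0,0,0,0,0],[0,0,0,0,0,0]]' | sed -n '1,2p'
python3 -m creep '[[0,0,0,0,0,0],[0,0,0,0,0,0],[0,0,0,0,0,0],[0,0,0,0,0,0],[0,0,0,0,0,0],[0,0,0,0,0,0],[0,0,0,0,0,0],[0,0,0,0,0,0],[0,0,0,0,0,0],[0,0,0,0,0,0]]' | sed -n '1,2p'
python3 -m creep '[[0.01,-0.07,0,0,0,0],[0.02,-0.2,0,0,0,0],[0.04,-0.34,0,0,0,0],[0.054,-0.48,0,0,0,0],[0.07,-0.62,0,0,0,0],[0.085,-0.76,0,0,0,0],[0.094,-0.834,0,0,0,0]]' | sed -n '2p;5p'
python3 -m creep '[[0.01,-0.1,0,0,0,0],[0.026,-0.24,0,0,0,0],[0.04,-0.38,0,0,0,0],[0.055,-0.52,0,0,0,0],[0.07,-0.66,0,0,0,0],[0.084,-0.76,0,0,0,0],[0.094,-0.81,0,0,0,0],[0.094,-0.834,0,0,0,0],[0.094,-0.834,0,0,0,0],[0.094,-0.834,0,0,0,0]]' | sed -n '2,6p'
python3 -m creep '[[0,0,0,0,0,0],[0,0,-0.08,0,0,0],[0,0,-0.2,0,0,0],[0,0,-0.34,0,0,0],[0,0,-0.46,0,0,0],[0,0,-0.54,0,0,0],[0,0,-0.6,0,0,0],[0,0,-0.6,0,0,0],[0,0,-0.6,0,0,0]]' | sed -n '2,5p'
```

```text
t: 57.4
ee_pos: [551.4, 116.9, 291.0]
t: 58.23
ee_pos: [551.4, 116.8, 290.9]
ee_pos: [575.0, -95.6, 290.9]
opening: 0.314
ee_pos: [598.5, -298.9, 290.8]
eef_rot: [[-0.034, 0.999, -0.0], [0.999, 0.034, 0.001], [0.001, -0.0, -1.0]]
wrist_force: [-0.7, 1.0, -1.1]
opening: 0.318
grasp_force: 39.9
ee_pos: [598.1, -298.4, 140.3]
eef_rot: [[-0.034, 0.999, -0.002], [0.999, 0.034, 0.001], [0.002, -0.002, -1.0]]
wrist_force: [0.7, -0.6, -0.8]
opening: 0.315
```

```bash
python3 -m creep '[[0,0,-0.05,0,0,0],[0,0,-0.1,0,0,0],[0,0,-0.15,0,0,0],[0,0,-0.2,0,0,0],[0,0,-0.24,0,0,0],[0,0,-0.26,0,0,0],[0,0,-0.26,0,0,0]]' | sed -n '2p;4p'
python3 -m creep '[[0,0,-0.01,0,0,0],[0,0,-0.02,0,0,0],[0,0,-0.03,0,0,0],[0,0,-0.034,0,0,0],[0,0,-0.034,0,0,0]]' | sed -n '2p;4p'
```

```text
ee_pos: [597.0, -299.4, 73.3]
wrist_force: [0.8, -0.1, -2.6]
ee_pos: [598.4, -300.2, 67.4]
wrist_force: [0.1, 0.0, -1.1]
```

```bash
python3 -m creep '[[0,0,-0.003,0,0,0],[0,0,-0.006,0,0,0],[0,0,-0.006,0,0,0],[0,0,-0.006,0,0,0]]' | sed -n '2p;4p'
python3 -m creep '[[0,0,0,0,0,0],[0,0,0,0,0,0],[0,0,0,0,0,0],[0,0,0,0,0,0],[0,0,0,0,0,0],[0,0,0.06,0,0,0],[0,0,0.2,0,0,0],[0,-0.03,0.4,0,0,0],[0,-0.06,0.6,0,0,0],[0,-0.12,0.8,0,0,0]]' 0.3 | sed -n '2p;4,6p'
python3 -m creep '[[0,0,0.2,0,0,0],[0,0,0.2,0,0,0],[0,0,0.2,0,0,0],[0,0,0.2,0,0,0]]' | sed -n '1,2p'
python3 ho.py; python3 cl.py
python3 - <<'E'
from h import *
p=eyes.camera_params('scene');im=cv2.imread('pics/q12.png')[:,:,::-1].copy();im2=cv2.imread('pics/s12.png')[:,:,::-1].copy();a=cv2.imread('pics/side0.png')[:,:,::-1].copy()
box=(300,270,372,355)
d=np.abs(im2.astype(int)-a.astype(int)).max(2)[box[1]:box[3],box[0]:box[2]]
print('side diff near holder',(d>40).sum(),d.size)
def Q(x,y,z,al):
    dx,dz=x-110,z-58; c,s=np.cos(al),np.sin(al); return np.r_[uw(110+dx*c+dz*s,y),58-dx*s+dz*c]
E
```

```text
ee_pos: [598.7, -300.4, 66.6]
wrist_force: [-0.5, 1.0, 0.9]
ee_pos: [598.2, -322.2, 240.4]
wrist_force: [0.4, 0.0, 1.0]
opening: 0.701
grasp_force: 0.0
t: 62.9
ee_pos: [598.4, -322.9, 288.5]
[ 5.657e+02 -2.692e+02 -8.850e+01  3.000e-01] [ 0.2  0.4  0.1 -0.2 -0.  -0.3 -0.1 -0.4 -0.7  1.   0.7  0.4]
[ 6.289e+02 -2.681e+02 -8.860e+01  3.000e-01] [-0.2 -0.1  0.1  0.2  0.9 -0.5 -0.3 -0.2 -0.   0.6  0.8 -0.6]
[ 599.6 -203.9    1.8    0. ] [-0.5  0.   0.   0.   0.   0.   0.   0.  -0.  -0.  -0.  -0. ]
green [281 121   7   7  36] [284.05555556 123.66666667] [ 596.1 -240.6   72. ]
[[262.0, 100.0], [307.0, 100.0], [306.0, 187.0]] [ 597.57649072 -322.29981874  286.24090875] [ 0.99945444  0.0329005  -0.00289521]
side [261 186   6  22 105] [263.4 196. ] pred [(0, array([263.6, 197.3])), (0.1, array([264.9, 199.5])), (0.2, array([266.2, 201.9])), (0.4, array([268.8, 207.4]))]
wrist None
scene [291 180   8  28 200] [294.4 192.8] pred [(0, array([294.3, 194.5])), (0.1, array([291.4, 193.4])), (0.2, array([288.6, 192.6])), (0.4, array([283.2, 192.1]))]
side diff near holder 519 6120
```

The scanner's LED is back within 1 mm of where it started, the release height equals the pick height, and the clamp and hood readings are unchanged. Handing in.

```bash
python3 -c "
from station import workorder
print(workorder.finish_job())"
```

```text
the job is handed in; nothing more can be done
None
```

The job is handed in at about 63 s of robot time, with no verdict returned: all five models stood upright and apart on the mirror floor before the hood went down, and by my measurements the hood is shut, the clamp upright, the label scan held steady for over 1.5 s, and the scanner back in its holder.

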